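Clamp a glass column in its V cradle

TASK

Take the column with the blue end caps out of the white rack, lay it in the blue V cradle and, while it lies in both Vs, push it along them until its end presses against the red end stop with about 12 N, and hold that push for a moment. Then let go of it and swing the steel strap over it by its black handle, pressing down until the sprung rubber pad is pushed all the way in, so that the strap stays down and the column is gripped home against the stop. The columns are glass: push gently, never ram or squeeze it hard in the cradle, and leave the orange column, the jars and the glassware where they are.

Things in the scene. Friction and masses are not known exactly. Their poses are not given: they have to be found in the camera images.
- column_blue: Glass chromatography column, a smooth round rod 28 mm in diameter and 160 mm long, cream filling, a blue cap at each end (both ends alike); about 0.22 kg. Origin at its middle on the axis; its x runs along the axis. It lies in one of the two places of the rack, axis 45 mm above the bench.
- column_orange: The same column with orange caps, in the other place of the rack, 100 mm beside the blue one. Not to be moved.
- rack: White fixed rack, 150 x 190 mm base 8 mm thick, origin under its centre. Two places parallel to its x, at its y = +50 and -50 mm, each with two V supports 12 mm wide at x = +55 and -55 mm; between them the column hangs free, 23 mm between its underside and the base.
- cradle: Fixed clamping cradle: aluminium base 215 x 120 x 12 mm, origin under the middle of a seated column on the bench. Its x is the V direction. Two blue V supports (90 degree V, 20 mm wide along x, walls up to the column's axis height and 29 mm to each side of it) at x = +55 and -55 mm; between them is free room for fingers down to the base. The end stop is at the -x end; the strap is at x = +55 mm, hinged on two dark posts at y = -45 mm.
- end_stop: Rigid red plate 12 mm thick, 50 mm wide, top 80 mm above the bench, across the cradle's -x end; the column's end cap must press on it. Sliding the column along the Vs takes 1 to 3 N before the stop is met, more if it is pressed down or held off its line, so keep the down load small. Origin and axes as those of the cradle; the face towards the column is at x = -80 mm.
- home (a point): Where the middle of the seated column ends: on the V axis, 62 mm above the bench, over the cradle's origin; axes as those of the cradle. A column in the Vs touches the end stop when its origin is here.
- strap_hinge (a point): The strap's hinge: at x = +55, y = -45 mm of the cradle, 92 mm above the bench, axis along the cradle's x.
- strap_handle (a point): Centre of the black round handle across the strap's free end (22 mm in diameter, 28 mm long along the hinge direction, flat ends), 100 mm from the hinge. From the hinge it lies 100 mm x cos(strap angle) along the cradle's +y and 100 mm x sin(strap angle) up.
- strap (a joint): Strap angle in rad: 0 is level over the column, where the pad on a seated column is just pushed in fully; it grows as the strap opens upwards (1.57 upright, up to 2.3 leaning away on the hinge side, the cradle's -y). A stiff hinge (0.65 N m, some 6.5 N at the handle) that stays where it is left. The strap is 16 mm wide, 10 mm thick.
- pad: Black rubber pad under the strap, 45 mm from the hinge, on a spring: 4 mm of travel, 2 N at first touch rising to 10 N when pushed all the way in, then hard. With a seated column it touches at a strap angle of about 0.09 rad; pushing it all the way in takes about 11 N down at the handle; beyond that the force on the column rises at more than twice the rate of the force on the handle. Origin at the strap's hinge.
- bottle_white: White jar with orange cap, 64 mm across, 130 mm high, at the far side; bystander.
- bottle_amber: Amber bottle with blue cap, 60 mm across, 120 mm high, at the far side; bystander.
- flask: Glass flask, 72 mm across, 130 mm high, at the far side; bystander.
- beaker: Glass beaker, 68 mm across, 85 mm high, at the far side; bystander.
- jar_small: Small white jar with green cap, 48 mm across, 75 mm high, at the far side; bystander.
Mind the look-alikes: they are no part of the job. What is shaped like the column_blue but purple or turquoise is not meant.

How it is judged:
By the outcome, as a careful person would: the job done as asked, in the order asked, and still so for the second after the job is handed in, with the robot touching nothing.
It also fails if it takes over 72 s, if anything falls off the work surface, if the arm or the gripper's body presses on something with over 40 N, if the wrist force passes 120 N, or if a joint passes its speed limit or range.

ROBOT

A 7-joint arm with a two-finger parallel gripper is mounted at the origin on the work surface. World frame = base frame: x ahead of the robot, y to its left, z up, the work surface at z = 0. Lengths are in m, angles in degrees, forces in N, time in s.
With the tool pointing down it reaches from about 0.425 to 0.825 m from the base axis. Payload 3.6 kg.
Tool frame: the origin (TCP) lies between the finger pads; the fingertips stand robot.nose_length ahead of it and the grasp point (between the pads) lies 11 mm behind it (robot.nose_length is the distance from the TCP to the fingertips, in m); y points along the fingers, z is the direction in which the jaws open and shut, and the axes are right-handed (so a half turn about y gives the same grasp; the last joint's range is limited). The gripper opens to 85 mm and grips with 20 to 120 N. Pads are 22 mm wide; open, the fingers measure 114 mm over their backs; the gripper's body (76 mm by 85 mm) begins 54 mm behind the grasp point. The pads swing forward as they close: fully open they stand 13 mm farther back than shut.
Start: joints at [62.768, 35.231, -0.722, 81.555, 0.464, 63.22, -2.315], TCP at [0.282, -0.586, 0.239] pointing down, gripper open.
Joint ranges: [-178.69, 178.69], [-17.37, 117.87], [-77.05, 75.6], [15.02, 138.74], [-78.02, 258.01], [0.78, 113.62], [-162.83, 162.83]. Speed limits (degrees/s): [159.86, 159.86, 180, 180, 180, 180, 180].

INTERFACE

Orientations are given as a 3x3 rotation matrix whose columns are the frame's x, y, z axes.
In Python, from cell import robot, imaging, order gives the robot as it stands.
- The arm moves only by the shell command python3 -m pendant 'ROWS' [FORCE]. ROWS is JSON, a list that holds one entry, the list of rows, each a list of 5 numbers: the closure, from 0 (fully open) to 1 (shut), then the shift along the tool's x, y, z in cm, then the turn about the tool's y in degrees. In form: [[[jaw, dx, dy, dz, turn], ...]]. A call has exactly 10 rows; each row is the pose to reach, as a shift and turn from the pose commanded when the call began, along the tool's axes at that moment; what a row does not reach only later rows make up. A row lasts 1/10 s, in which the tool goes at most 50 mm and 8.59 degrees, less where a joint would pass 70% of its speed; a pose out of reach is approached as far as the arm can. A call with a gripper value outside its range is refused whole. The fingers move at their own pace and stop on an object; FORCE is the grip in N (left out, the last holds). Time passes only in rows, so rows that repeat a pose let the fingers close, or fill a call up. It gives the time, the measured TCP pose, the force and the opening at its end, in the units of the state.
- robot.get_obs(): the state, without advancing time (a new reading comes with each control period).
- imaging.read_camera(name): name is "scene" or "top"; returns a dict with "frame" (400x640x3 uint8, red, green, blue), "depth" (400x640 float32, m along the optical axis (not along the pixel's ray), 0 where there is no reading), "intrinsics" (3x3 intrinsics, pixels), "world_to_cam" (4x4, takes a point from world to camera coordinates). Camera axes: x right, y down, z forward; pixel columns grow to the right and rows downward; lengths in m; the calibration is good to about 2 mm. A picture is of the moment at which its call begins.
- order.finish_job(): hands the job in, once; it reports no verdict.
The state is a dict: "time": time; "joints": joint angles; "qd": joint speeds; "tau": joint torques, N m; "tool_pos": TCP position; "ee_rot": TCP orientation; "ft_force": force on the tool from outside, world axes, zero at the start; "wrist_torque": the same for the moment, N m; "opening": opening from 0.0 (shut) to 1.0 (fully open).
Only numpy, scipy, OpenCV 4.12 (cv2) and the standard library are available. Lean on these libraries where they do the work, as an engineer would, in place of code of your own. Each camera call takes 0.05 s, during which the arm holds its last target.

## Working session

There is one attempt and no reset: what is moved stays moved. The work goes in short steps, Python scripts to look and compute and a shell command to move; the robot and the scene stay as the last step left them, time stands still between calls to the robot, and variables do not carry over. Pictures are saved under pics/ and viewed, and the job is handed in when it is done.

```bash
ls; mkdir -p pics; python3 - <<'E'
from cell import robot, imaging, order
import cv2,numpy as np
o=robot.get_obs()
print({k:np.round(v,3) if k!='x' else v for k,v in o.items()}, robot.nose_length)
for n in("scene","top"):
    c=imaging.read_camera(n); np.savez(f'pics/{n}0.npz',**c)
    cv2.imwrite(f'pics/{n}0.png',c['frame'][:,:,::-1])
    print(n,c['intrinsics'],np.round(c['world_to_cam'],3))
E
```

```text
pics
{'time': np.float64(0.0), 'joints': array([62.769, 35.291, -0.722, 81.643,  0.464, 63.219, -2.314]), 'qd': array([ 0.001,  0.009,  0.026,  0.101,  0.084,  0.009, -0.092]), 'tau': array([ 0.0000e+00, -4.6921e+01,  2.6000e-01, -1.7103e+01,  1.0000e-02,
        1.0000e-02, -0.0000e+00]), 'tool_pos': array([ 0.282, -0.585,  0.238]), 'ee_rot': array([[-0.901, -0.001,  0.434],
       [-0.434,  0.002, -0.901],
       [ 0.   , -1.   , -0.003]]), 'ft_force': array([0.064, 0.312, 0.026]), 'wrist_torque': array([ 0.009, -0.024, -0.023]), 'opening': np.float64(0.996)} 0.008
scene [[422.57253946   0.         324.09742849]
 [  0.         422.57253946 192.86185274]
 [  0.           0.           1.        ]] [[ 0.684  0.73  -0.005 -0.323]
 [ 0.49  -0.464 -0.738 -0.168]
 [-0.541  0.502 -0.675  1.711]
 [ 0.     0.     0.     1.   ]]
top [[483.91849768   0.         319.01355078]
 [  0.         483.91849768 195.64623146]
 [  0.           0.           1.        ]] [[-0.021 -1.    -0.01   0.018]
 [-0.985  0.023 -0.173  0.502]
 [ 0.173  0.006 -0.985  1.425]
 [ 0.     0.     0.     1.   ]]
```

View pics/scene0.png

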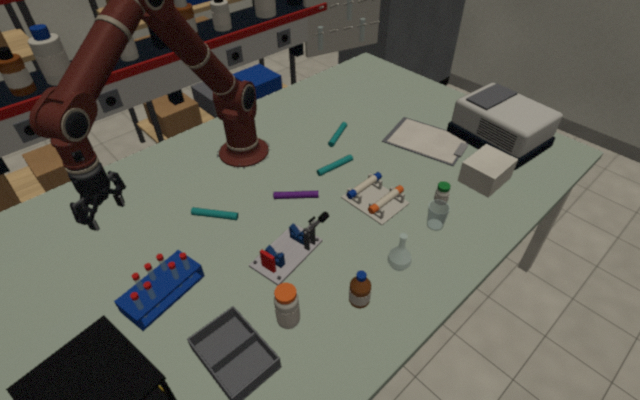

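View pics/top0.png

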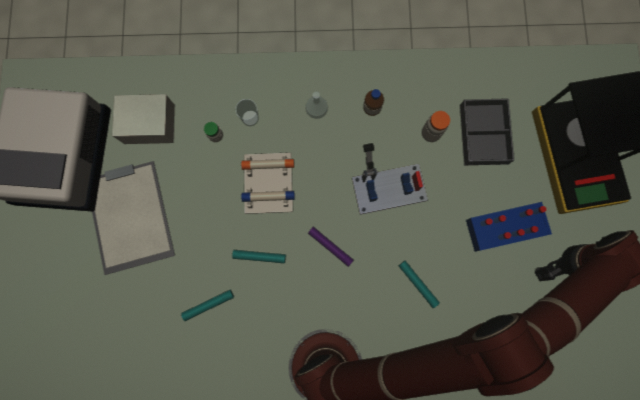

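```bash
cat > h.py <<'E'
import cv2,numpy as np
from cell import robot, imaging, order
def load(f): return dict(np.load(f))
def cloud(c):
    d=c['depth'];K=c['intrinsics'];v,u=np.mgrid[:d.shape[0],:d.shape[1]]
    P=np.stack([(u-K[0,2])/K[0,0]*d,(v-K[1,2])/K[1,1]*d,d],-1)
    W=c['world_to_cam'];R=W[:3,:3];t=W[:3,3]
    return (P-t)@R
def proj(c,p):
    W=c['world_to_cam'];q=W[:3,:3]@np.asarray(p)+W[:3,3];q=c['intrinsics']@q;return q[:2]/q[2]
def onplane(c,u,v,z):
    K=c['intrinsics'];W=c['world_to_cam'];R=W[:3,:3];o=-R.T@W[:3,3]
    d=R.T@np.array([(u-K[0,2])/K[0,0],(v-K[1,2])/K[1,1],1]);return o+d*(z-o[2])/d[2]
def crop(c,x0,y0,x1,y1,s,f):
    cv2.imwrite(f,cv2.resize(c['frame'][y0:y1,x0:x1,::-1],None,fx=s,fy=s,interpolation=cv2.INTER_CUBIC))
def state():
    o=robot.get_obs();print(round(float(o['time']),2),'p',np.round(o['tool_pos']*1e3,1),'F',np.round(o['ft_force'],1),'T',np.round(o['wrist_torque'],2),'op',round(float(o['opening']),3));print(np.round(o['ee_rot'],4).tolist(),np.round(o['joints'],1));return o
E
python3 - <<'E'
from h import *
c=load('pics/top0.npz')
crop(c,230,140,450,225,3.6,'pics/topc.png')
s=load('pics/scene0.npz')
crop(s,230,160,420,290,4,'pics/scenec.png')
E
```

```text
(no output)
```

View pics/topc.png

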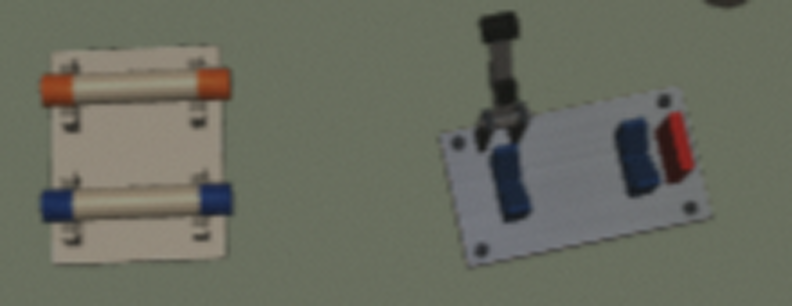

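View pics/scenec.png

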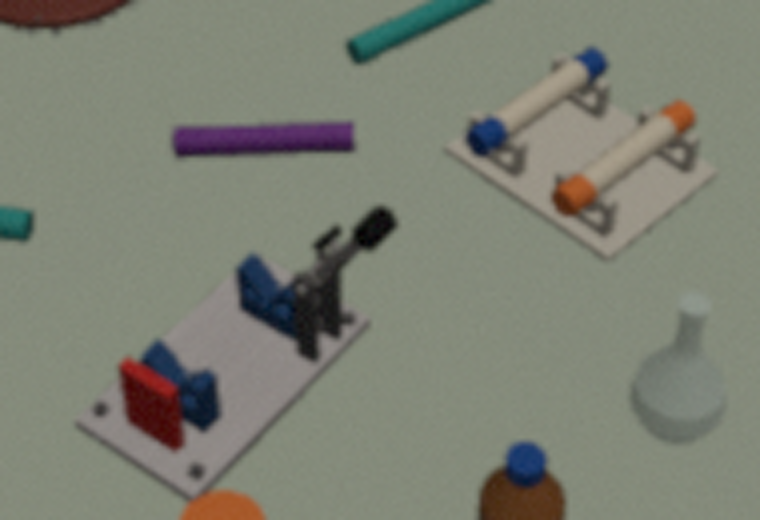

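The possible targets in the top image are:
- blue-capped column (268,197)
- orange column (268,164)
- purple rod (330,246)
- turquoise rods (259,256), (207,305) and (419,284)

The crop shows cream filling and two blue caps on the rod nearest the robot in the rack, so I choose the one at (268,197). The cradle's red stop is on the right at about (418,181). The strap leans away from the robot, with its handle at about (369,148).

```bash
python3 - <<'E'
from h import *
for n in('top','scene'):
    c=load(f'pics/{n}0.npz');P=cloud(c);f=c['frame'].astype(int);R,G,B=f[...,0],f[...,1],f[...,2]
    ok=c['depth']>0
    reg=ok&(P[...,0]>.4)&(P[...,0]<.75)&(P[...,1]>-.4)&(P[...,1]<.3)
    print(n,'table z',np.median(P[reg][:,2]), np.round(f[reg].mean(0)))
    def rect(m,z=None,name=''):
        p=P[m]
        if z is not None:
            v,u=np.nonzero(m); p=np.array([onplane(c,a,b,z) for a,b in zip(u,v)])
        r=cv2.minAreaRect((p[:,:2]*1000).astype(np.float32)); print(name,len(p),np.round(p.mean(0),4),'rect',np.round(r[0],1),np.round(r[1],1),round(r[2],2))
    # grayish bases
    hsv=cv2.cvtColor(c['frame'],cv2.COLOR_RGB2HSV)
    blue=reg&(B>R+25)&(B>G+15)&(P[...,2]>.02)
    red=reg&(R>110)&(G<60)&(B<60)&(P[...,2]>.02)
    ora=reg&(R>120)&(G<110)&(B<70)&(G>50)
    k,l,s,_=cv2.connectedComponentsWithStats(blue.astype(np.uint8))
    for i in range(1,k):
        if s[i,4]>15: 
            p=P[l==i];print('blue',s[i],np.round(p.mean(0),4),'zmax',np.round(np.percentile(p[:,2],95),4)); 
    if red.sum(): rect(red,None,'red'); print(np.percentile(P[red][:,2],[5,50,95]))
    k,l,s,_=cv2.connectedComponentsWithStats(ora.astype(np.uint8))
    for i in range(1,k):
        if s[i,4]>15: print('ora',s[i],np.round(P[l==i].mean(0),4))
    base=reg&(R>=G-2)&(abs(R-B)<40)&(R>95)&(P[...,2]<.03)
    k,l,s,_=cv2.connectedComponentsWithStats(base.astype(np.uint8))
    for i in range(1,k):
        if s[i,4]>300: rect(l==i,.012 if P[l==i][:,1].mean()<0 else .008,'base'+str(s[i]))
    dark=reg&(f.max(-1)<60)&(P[...,2]>.03)
    k,l,s,_=cv2.connectedComponentsWithStats(dark.astype(np.uint8))
    for i in range(1,k):
        if s[i,4]>10: print('dark',s[i],np.round(P[l==i].mean(0),4),np.round(P[l==i].max(0),3))
E
```

```text
top table z 0.0010007747077164107 [105. 107.  94.]
blue [368 180   6   4  17] [ 0.54   -0.1494  0.0629] zmax 0.0672
blue [404 183   9   9  41] [ 0.5216 -0.2629  0.054 ] zmax 0.067
blue [369 190   8   9  39] [ 0.5016 -0.1548  0.0546] zmax 0.0656
blue [242 193   8   8  62] [0.5032 0.2279 0.056 ] zmax 0.0621
blue [286 192   8   7  55] [0.5045 0.095  0.0565] zmax 0.0627
red 65 [ 0.5669 -0.2009  0.0784] rect [566.8 -75.7] [183.5 597.9] 11.54
[0.05241732 0.07780246 0.12778333]
ora [432 111  18  18 258] [ 0.7066 -0.3546  0.1293]
ora [285 159   8   6  41] [0.6068 0.0971 0.0566]
ora [241 161  10   6  51] [0.6053 0.2289 0.0544]
base[365 166  57  47 619] 619 [ 0.5251 -0.2164  0.012 ] rect [ 528.3 -220.3] [119.8 200. ] 12.02
base[ 244  168   49   24 1002] 1002 [0.5627 0.1652 0.008 ] rect [563.4 165.2] [ 73.7 150.6] 0.32
base[244 200  50  14 547] 547 [0.4778 0.1644 0.008 ] rect [478.3 164. ] [ 39.7 152.4] 0.93
dark [423 123  20  17 147] [ 0.6847 -0.3393  0.063 ] [ 0.715 -0.322  0.1  ]
dark [363 143  14  38 239] [ 0.5843 -0.1392  0.1385] [ 0.625 -0.123  0.189]
dark [402 175  10  19 115] [ 0.5333 -
[... 698 characters left out ...]
29] [0.6108 0.2273 0.0559]
ora [370 204   9   7  42] [0.6123 0.0945 0.0555]
ora [274 283  22  19 321] [ 0.709  -0.3557  0.1294]
base[ 341  183   69   42 1042] 1042 [0.5751 0.1569 0.008 ] rect [558.7 164. ] [193.7 158.3] 0.99
base[ 249  228   74   67 1350] 1350 [ 0.5426 -0.2299  0.012 ] rect [ 529.6 -231.5] [139.9 250.3] 11.9
dark [347 194   5   5  11] [0.5092 0.0832 0.0428] [0.518 0.086 0.053]
dark [297 212  32  35 261] [ 0.5782 -0.1478  0.0969] [ 0.629 -0.124  0.188]
dark [309 217   6   7  14] [ 0.5755 -0.1456  0.1401] [ 0.583 -0.135  0.154]
dark [290 228   5   6  13] [ 0.4975 -0.1651  0.0447] [ 0.511 -0.161  0.057]
dark [275 256   9   8  50] [ 0.5616 -0.2637  0.0452] [ 0.57  -0.251  0.061]
```

```bash
python3 - <<'E'
from h import *
from scipy.optimize import minimize
for n in('top','scene'):
    c=load(f'pics/{n}0.npz');P=cloud(c);f=cv2.GaussianBlur(c['frame'],(3,3),0).astype(int);R,G,B=f[...,0],f[...,1],f[...,2]
    reg=(P[...,0]>.4)&(P[...,0]<.72)&(P[...,1]>-.38)&(P[...,1]<.3)&(P[...,2]<.03)
    # chroma diff
    ch=(G-(R+B)/2)
    m=(reg&(ch<3)&(f.sum(-1)>220)).astype(np.uint8)
    cv2.imwrite(f'pics/m_{n}.png',m*255)
    k,l,s,_=cv2.connectedComponentsWithStats(m)
    for name,z,sz,ctr in(('cradle',.012,(.215,.12),(.527,-.218)),('rack',.008,(.15,.19),(.553,.165))):
        vv,uu=np.nonzero(m); W=np.array([onplane(c,a,b,z)[:2] for a,b in zip(uu,vv)])
        sel=np.linalg.norm(W-ctr,axis=1)<.14
        lab=[i for i in np.unique(l[vv[sel],uu[sel]]) if s[i,4]>40]
        sel&=np.isin(l[vv,uu],lab)
        hull=cv2.convexHull(np.stack([uu[sel],vv[sel]],1).astype(np.int32))
        hm=np.zeros(m.shape,np.uint8);cv2.fillConvexPoly(hm,hull,255)
        v2,u2=np.nonzero(hm); W2=np.array([onplane(c,a,b,z)[:2] for a,b in zip(u2,v2)])
        r=cv2.minAreaRect((W2*1000).astype(np.float32));print(n,name,len(lab),'mean',np.round(W2.mean(0),4),'rect',np.round(r[0],1),np.round(r[1],1),round(r[2],2))
        def cost(q,draw=False):
            a=q[2];ex=np.array([np.cos(a),np.sin(a)]);ey=np.array([-ex[1],ex[0]])
            cor=[np.r_[q[:2]+sx*sz[0]/2*ex+sy*sz[1]/2*ey,z] for sx,sy in((1,1),(1,-1),(-1,-1),(-1,1))]
            px=np.array([proj(c,p) for p in cor])
            S=8;im=np.zeros(m.shape,np.uint8);cv2.fillConvexPoly(im,np.round(px*16).astype(np.int32),255,cv2.LINE_AA,4)
            return np.abs(im.astype(float)-hm).sum()/255
        a0=np.radians(102 if name=='cradle' else 91)
        best=min((minimize(cost,[*(W2.mean(0)),a0+d],method='Nelder-Mead',options=dict(initial_simplex=[[*(W2.mean(0)),a0+d],[*(W2.mean(0)+[.004,0]),a0+d],[*(W2.mean(0)+[0,.004]),a0+d],[*W2.mean(0),a0+d+.05]])) for d in(-.03,0,.03)),key=lambda r:r.fun)
        print('  fit',np.round(best.x[:2]*1e3,1),np.degrees(best.x[2]).round(2),best.fun)
E
```

```text
top cradle 1 mean [ 0.5247 -0.211 ] rect [ 525.2 -211.4] [119.6 215.8] 10.2
  fit [ 525.7 -211.6] 100.31 161.13725490196077
top rack 3 mean [0.5568 0.1726] rect [553.8 175.8] [115.  202.4] 45.09
  fit [566.7 169.9] 96.23 1252.4117647058824
scene cradle 1 mean [ 0.5362 -0.2305] rect [ 527.8 -226.3] [138.3 232.3] 11.94
  fit [ 533.6 -223.3] 101.31 252.01176470588234
scene rack 2 mean [0.5631 0.1138] rect [553.9 111.9] [169.3  41.2] 4.67
  fit [534.3 164.4] 96.98 1309.3372549019607
```

View pics/m_top.png

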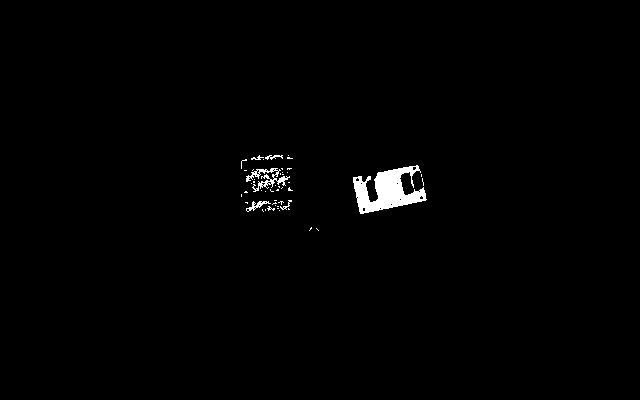

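View pics/m_scene.png

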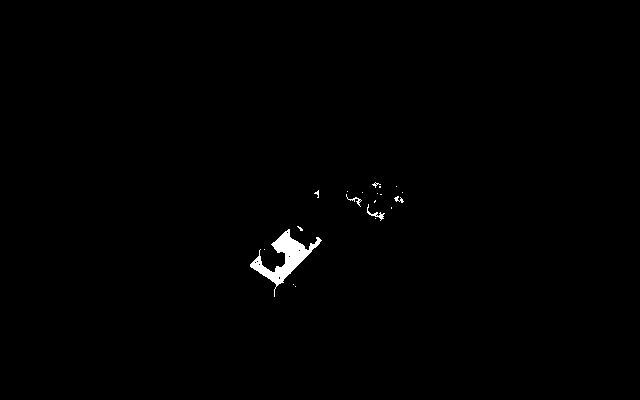

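```bash
cat > ov.py <<'E'
from h import *
def T(o,a):
    a=np.radians(a);R=np.array([[np.cos(a),-np.sin(a),0],[np.sin(a),np.cos(a),0],[0,0,1]])
    return lambda p:R@np.asarray(p)+np.r_[o,0]
def box(x0,x1,y0,y1,z0,z1):
    C=[(x,y,z) for x in(x0,x1) for y in(y0,y1) for z in(z0,z1)]
    return [(C[i],C[j]) for i in range(8) for j in range(i) if sum(abs(a-b)>1e-9 for a,b in zip(C[i],C[j]))==1]
def cradle(strap=2.2):
    L=box(-.1125+CB,.1125-.01+CB if False else .1025+CB+.0,-.06,.06,.012,.012+1e-12) if False else []
    L+=box(CB-.1075,CB+.1075,-.06,.06,0,.012)
    L+=box(-.092,-.08,-.025,.025,.012,.08)
    for x in(-.055,.055):
        for s in(-.01,.01):
            L+=[((x+s,-.029,.062),(x+s,-.0198,.062)),((x+s,-.0198,.062),(x+s,0,.0422)),((x+s,0,.0422),(x+s,.0198,.062)),((x+s,.0198,.062),(x+s,.029,.062))]
    h=np.array([.055,-.045,.092]);e=h+[0,.1*np.cos(strap),.1*np.sin(strap)]
    L+=[(h,e),(e-[.014,0,0],e+[.014,0,0])]
    return L
def col(z,x=0,y=0):
    L=[]
    t=np.linspace(0,2*np.pi,17)
    for s in(-.08,.08):
        q=[(x+s,y+.014*np.cos(a),z+.014*np.sin(a)) for a in t];L+=list(zip(q[:-1],q[1:]))
    for a in t[::4]: L.append(((x-.08,y+.014*np.cos(a),z+.014*np.sin(a)),(x+.08,y+.014*np.cos(a),z+.014*np.sin(a))))
    return L
def draw(im,c,L,tf,x0,y0,s,colr):
    for a,b in L:
        p=[tuple(np.round((np.array(proj(c,tf(q)))-[x0,y0]+.5)*s*8).astype(int).tolist()) for q in(a,b)]
        cv2.line(im,p[0],p[1],colr,1,cv2.LINE_AA,3)
E
cat > run1.py <<'E'
import ov,sys
from ov import *
O=[float(sys.argv[1]),float(sys.argv[2])];A=float(sys.argv[3]);ov.CB=float(sys.argv[4]);RO=[float(sys.argv[5]),float(sys.argv[6])];RA=float(sys.argv[7]);tag=sys.argv[8]
out=[]
for n,w1,w2 in(('top',(350,135,80,85),(230,145,80,80)),('scene',(240,200,100,90),(335,160,85,65))):
    c=load(f'pics/{n}0.npz');row=[]
    for w,L,tf in((w1,cradle(2.2),T(O,A)),(w2,box(-.075,.075,-.095,.095,0,.008)+col(.045,0,.05)+col(.045,0,-.05),T(RO,RA))):
        x,y,W,H=w;s=min(400/W,290/H);im=cv2.resize(c['frame'][y:y+H,x:x+W,::-1],None,fx=s,fy=s,interpolation=cv2.INTER_CUBIC)
        im=np.clip(im.astype(float)*1.4,0,255).astype(np.uint8)
        draw(im,c,L,tf,x,y,s,(0,255,255))
        b=np.zeros((290,400,3),np.uint8);b[:im.shape[0],:im.shape[1]]=im[:290,:400];row.append(b)
    out.append(np.hstack(row))
cv2.imwrite(f'pics/ov_{tag}.png',np.vstack(out))
E
python3 run1.py .5249 -.2072 100.3 -.0045 .557 .162 90.7 a
```

```text
(no output)
```

View pics/ov_a.png

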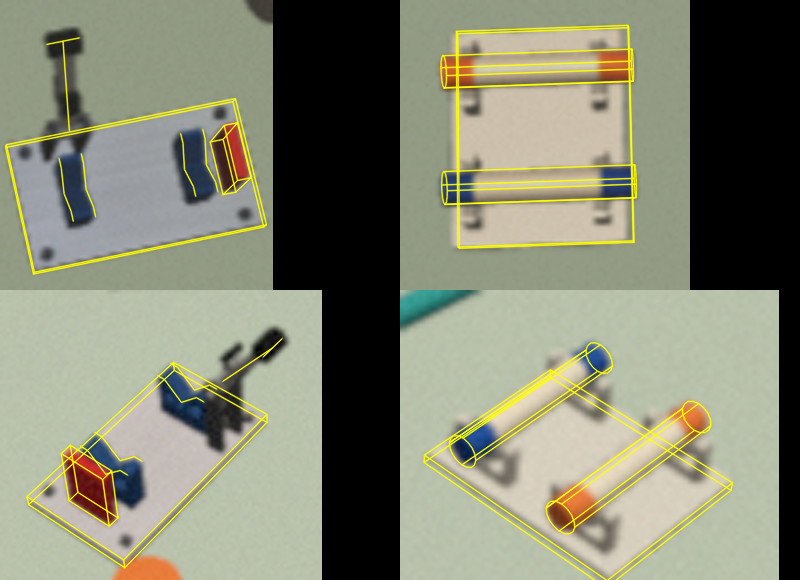

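The overlay matches both images to about 2 mm. The blue column is centred near (0.507, 0.161), and the cradle origin is at (0.525, -0.207) with its V direction at 100.3°. I'm making a helper for the deltas, then moving.

```bash
cat >> h.py <<'E'
def delta(p,head=None):
    o=state();R=o['ee_rot'];d=R.T@(np.asarray(p)-o['tool_pos'])*100
    h=np.degrees(np.arctan2(R[1,2],R[0,2]));t=None if head is None else (h-head+180)%360-180
    print('delta cm',np.round(d,2),'zhead',round(h,2),'turn',t)
E
python3 - <<'E'
from h import *
delta([.46,-.15,.239],0.7)
E
```

```text
0.1 p [ 281.7 -585.   238.3] F [-0.3 -0.4 -0.3] T [-0. -0.  0.] op 0.999
[[-0.901, -0.0011, 0.4339], [-0.4339, 0.0021, -0.9009], [0.0, -1.0, -0.0023]] [62.8 35.3 -0.7 81.6  0.5 63.2 -2.3]
delta cm [-34.94  -0.   -31.46] zhead -64.28 turn -64.98342994817406
```

```bash
python3 -m pendant '[[[0.35,-2,0,-2,-4],[0.35,-5,0,-5,-10],[0.35,-9,0,-8,-17],[0.35,-13,0,-11.5,-25],[0.35,-17,0,-15,-33],[0.35,-21,0,-19,-41],[0.35,-25,0,-22.5,-49],[0.35,-29,0,-26,-57],[0.35,-32.5,0,-29,-62],[0.35,-35,0,-31.5,-65]]]' 25; python3 - <<'E'
from h import *
delta([.507,.1614,.12],0.7)
E
```

```text
time: 1.1
tool_pos: [0.4608, -0.1488, 0.2392]
ee_rot: [[0.015, -0.0, 1.0], [-1.0, 0.0, 0.015], [-0.0, -1.0, -0.0]]
ft_force: [1.6, -0.5, 0.6]
opening: 0.653
1.1 p [ 460.8 -148.8  239.2] F [ 1.6 -0.5  0.6] T [-0.04 -0.1   0.04] op 0.653
[[0.0147, -0.0, 0.9999], [-0.9999, 0.0, 0.0147], [-0.0, -1.0, -0.0]] [ 31.4  21.9 -22.2 107.7  10.3  52.3   5.2]
delta cm [-30.94  11.92   5.07] zhead 0.84 turn 0.1429224389213175
```

```bash
python3 -m pendant '[[[0.35,-2,0,0.5,0],[0.35,-6,1,1,0],[0.35,-10.5,2.5,2,0],[0.35,-15,4,2.5,0],[0.35,-19.5,6,3,0],[0.35,-23.5,8,4,0],[0.35,-27,10,4.5,0],[0.35,-29.5,11,5,0],[0.35,-31,12,5.1,0],[0.35,-31,12,5.1,0]]]'; python3 - <<'E'
from h import *
c=imaging.read_camera('scene');crop(c,310,100,430,220,5,'pics/s1.png')
c=imaging.read_camera('top');crop(c,220,120,340,240,5,'pics/t1.png')
delta([.507,.1614,.035],0.7)
E
```

```text
time: 2.1
tool_pos: [0.5062, 0.163, 0.1179]
ee_rot: [[0.017, -0.003, 1.0], [-1.0, 0.001, 0.017], [-0.001, -1.0, -0.003]]
ft_force: [-1.1, -0.0, 0.2]
opening: 0.653
2.2 p [507.3 159.4 119.1] F [-0.1 -0.1 -0.2] T [-0.05 -0.01 -0.04] op 0.652
[[0.0125, -0.0011, 0.9999], [-0.9999, -0.0012, 0.0125], [0.0012, -1.0, -0.0012]] [ -7.2  35.  -19.1 108.5  17.3  39.5 -35.9]
delta cm [-0.21  8.41 -0.02] zhead 0.71 turn 0.014073292139187288
```

View pics/s1.png

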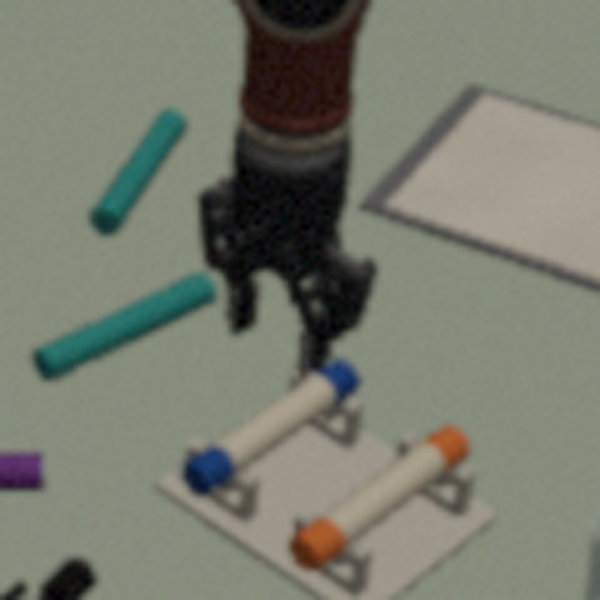

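View pics/t1.png

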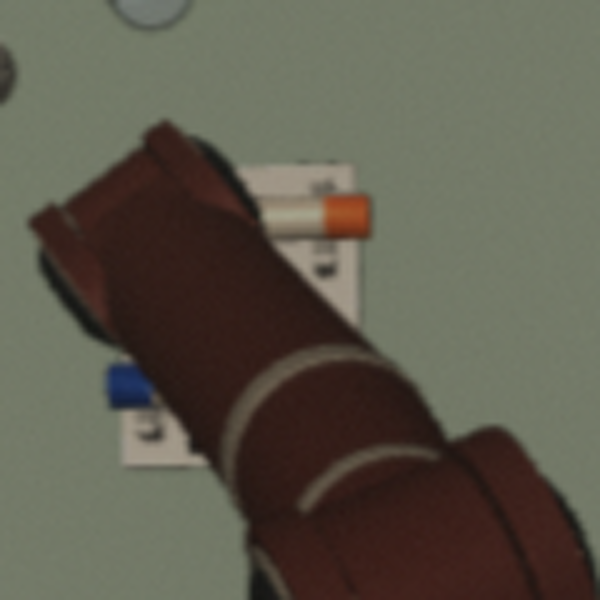

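Both fingers straddle the blue column, with the orange one clear beside it. I'll descend and close.

```bash
python3 -m pendant '[[[0.35,-0.1,0.8,0,0],[0.35,-0.2,2.5,0,0],[0.35,-0.2,4.5,0,0],[0.35,-0.2,6.5,0,0],[0.35,-0.2,7.5,0,0],[0.35,-0.2,8.2,0,0],[0.35,-0.2,8.4,0,0],[0.35,-0.2,8.4,0,0],[0.5,-0.2,8.4,0,0],[0.6,-0.2,8.4,0,0]]]'; python3 - <<'E'
from h import *
state()
E
```

```text
time: 3.2
tool_pos: [0.508, 0.1623, 0.036]
ee_rot: [[0.013, 0.001, 1.0], [-1.0, 0.001, 0.013], [-0.001, -1.0, 0.001]]
ft_force: [-0.1, -0.1, -0.9]
opening: 0.398
3.2 p [508.  162.3  36. ] F [-0.1 -0.1 -0.9] T [ 0.04 -0.01 -0.06] op 0.398
[[0.0125, 0.0014, 0.9999], [-0.9999, 0.0006, 0.0125], [-0.0005, -1.0, 0.0014]] [-10.4  42.4 -15.  111.4  21.2  28.7 -39.6]
```

```bash
python3 -m pendant '[[[0.65,0,0,0,0],[0.7,0,0,0,0],[0.75,0,0,0,0],[0.8,0,0,0,0],[0.8,0,0,0,0],[0.8,0,0,0,0],[0.8,0,0,0,0],[0.8,0,0,0,0],[0.8,0,0,0,0],[0.8,0,0,0,0]]]' 30; python3 - <<'E'
from h import *
state()
E
```

```text
time: 4.2
tool_pos: [0.5078, 0.1623, 0.0358]
ee_rot: [[0.013, 0.001, 1.0], [-1.0, 0.0, 0.013], [-0.0, -1.0, 0.001]]
ft_force: [-0.6, -0.8, 5.7]
opening: 0.316
4.2 p [507.8 162.3  35.8] F [-0.6 -0.8  5.7] T [-0.11  0.16 -0.  ] op 0.316
[[0.0126, 0.0007, 0.9999], [-0.9999, 0.0002, 0.0126], [-0.0001, -1.0, 0.0007]] [-10.4  42.4 -14.9 111.4  21.2  28.7 -39.6]
```

```bash
python3 -m pendant '[[[0.8,0,-0.2,0,0],[0.8,0,-0.6,0,0],[0.8,0,-1.5,0,0],[0.8,0,-3,0,0],[0.8,0,-5,0,0],[0.8,0,-7,0,0],[0.8,0,-9,0,0],[0.8,0,-11,0,0],[0.8,0,-12,0,0],[0.8,0,-12,0,0]]]'; python3 - <<'E'
from h import *
c=imaging.read_camera('scene');crop(c,310,100,430,220,5,'pics/s2.png')
delta([.5235,-.1993,.155],10.3)
E
```

```text
time: 5.2
tool_pos: [0.5083, 0.1625, 0.1568]
ee_rot: [[0.012, 0.003, 1.0], [-1.0, 0.001, 0.012], [-0.001, -1.0, 0.003]]
ft_force: [-0.3, 0.8, -1.5]
opening: 0.314
5.25 p [507.6 162.1 155.6] F [-0.7 -0.6 -2.6] T [-0.04 -0.01  0.02] op 0.318
[[0.0123, 0.0007, 0.9999], [-0.9999, 0.0002, 0.0123], [-0.0002, -1.0, 0.0007]] [ -6.3  32.1 -20.7 106.4  15.6  44.2 -34.7]
delta cm [36.16  0.06  1.15] zhead 0.71 turn -9.59290242500768
```

View pics/s2.png

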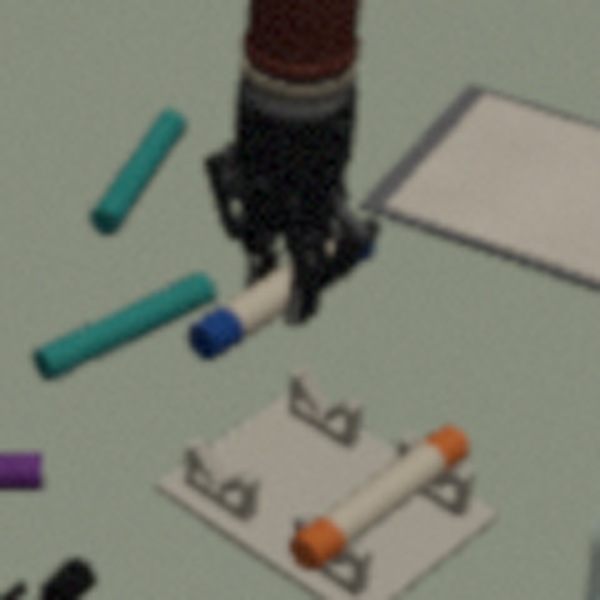

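The column is lifted level in the grip, and the orange one is untouched. Next I'll carry it to above the cradle.

```bash
python3 -m pendant '[[[0.8,1.5,0,0,0],[0.8,4.5,0,0,-1],[0.8,8.5,0,0,-2],[0.8,13,0,0,-4],[0.8,17.5,0,0.3,-5],[0.8,22,0,0.5,-6.5],[0.8,26.5,0,0.8,-8],[0.8,30.5,0,1,-9],[0.8,34,0,1.1,-9.6],[0.8,35.8,0,1.2,-9.6]]]'; python3 -m pendant '[[[0.8,0.36,0,0,0],[0.8,0.36,0.5,0,0],[0.8,0.36,1.5,0,0],[0.8,0.36,3,0,0],[0.8,0.36,4.5,0,0],[0.8,0.36,5.5,0,0],[0.8,0.36,6,0,0],[0.8,0.36,6,0,0],[0.8,0.36,6,0,0],[0.8,0.36,6,0,0]]]';python3 - <<'E'
from h import *
c=imaging.read_camera('scene');crop(c,230,160,350,280,5,'pics/s3.png')
c=imaging.read_camera('top');crop(c,330,120,450,240,5,'pics/t3.png')
delta([.5235,-.1993,.065],10.3)
E
```

```text
time: 6.25
tool_pos: [0.5214, -0.202, 0.1534]
ee_rot: [[0.172, -0.004, 0.985], [-0.985, -0.002, 0.172], [0.001, -1.0, -0.005]]
ft_force: [0.6, 0.7, -2.6]
opening: 0.316
time: 7.25
tool_pos: [0.5253, -0.1992, 0.096]
ee_rot: [[0.179, 0.001, 0.984], [-0.984, -0.0, 0.179], [0.001, -1.0, 0.001]]
ft_force: [-0.3, -0.6, -3.1]
opening: 0.316
7.35 p [ 525.1 -199.3   95.9] F [ 0.5 -0.1 -2. ] T [-0.01 -0.04 -0.03] op 0.316
[[0.179, 0.0012, 0.9838], [-0.9838, -0.0004, 0.179], [0.0006, -1.0, 0.0011]] [ 32.5  39.4 -22.1 104.8  21.8  40.    8.4]
delta cm [-0.03  3.09 -0.16] zhead 10.31 turn 0.01242527416556527
```

View pics/s3.png

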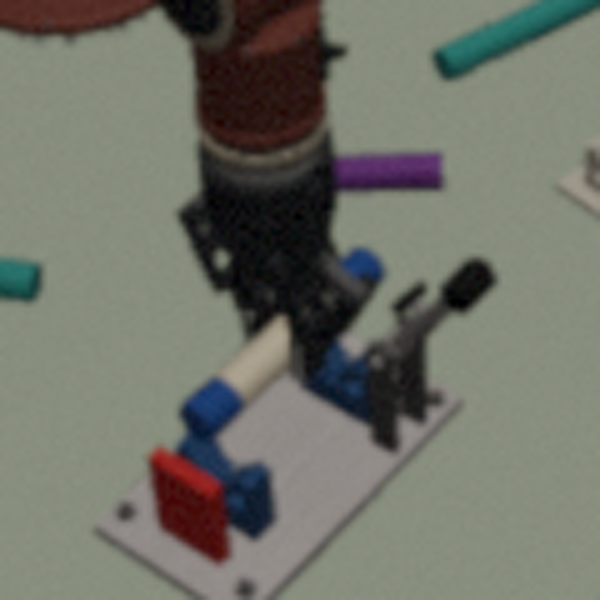

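View pics/t3.png

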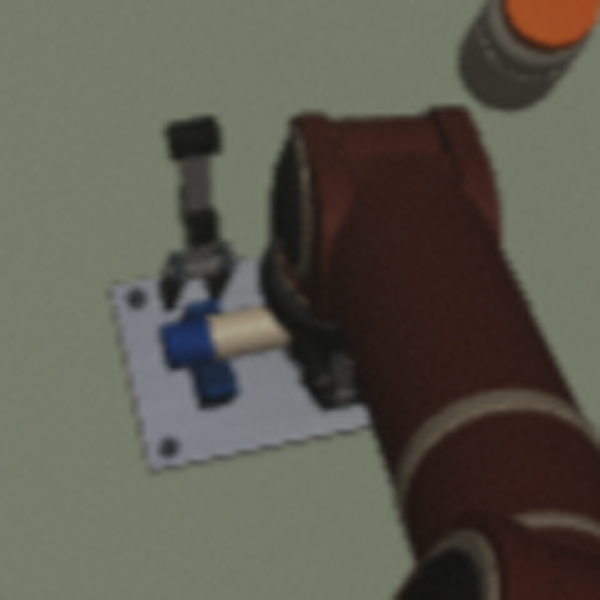

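The column is over both Vs, clear of the strap and the stop. I'll lower it slowly.

```bash
python3 -m pendant '[[[0.8,0,0.4,-0.1,0],[0.8,0,1.2,-0.1,0],[0.8,0,2.2,-0.1,0],[0.8,0,3,-0.1,0],[0.8,0,3.5,-0.1,0],[0.8,0,3.75,-0.1,0],[0.8,0,3.85,-0.1,0],[0.8,0,3.9,-0.1,0],[0.8,0,3.9,-0.1,0],[0.8,0,3.9,-0.1,0]]]'; python3 - <<'E'
from h import *
state()
E
```

```text
time: 8.35
tool_pos: [0.5239, -0.1994, 0.0566]
ee_rot: [[0.179, 0.001, 0.984], [-0.984, -0.0, 0.179], [0.0, -1.0, 0.001]]
ft_force: [-0.5, 0.6, -1.9]
opening: 0.316
8.35 p [ 523.9 -199.4   56.6] F [-0.5  0.6 -1.9] T [-0.02  0.01 -0.03] op 0.316
[[0.1791, 0.0006, 0.9838], [-0.9838, -0.0001, 0.1791], [0.0002, -1.0, 0.0006]] [ 31.3  42.6 -20.1 106.3  23.7  35.2   6.8]
```

```bash
python3 -m pendant '[[[0.8,0,0.05,0,0],[0.8,0,0.1,0,0],[0.8,0,0.15,0,0],[0.8,0,0.2,0,0],[0.8,0,0.2,0,0],[0.8,0,0.25,0,0],[0.8,0,0.25,0,0],[0.8,0,0.3,0,0],[0.8,0,0.3,0,0],[0.8,0,0.3,0,0]]]'; python3 - <<'E'
from h import *
state()
E
```

```text
time: 9.35
tool_pos: [0.5256, -0.1992, 0.0542]
ee_rot: [[0.179, 0.004, 0.984], [-0.984, -0.0, 0.179], [0.001, -1.0, 0.004]]
ft_force: [3.7, 0.4, 5.5]
opening: 0.317
9.35 p [ 525.6 -199.2   54.2] F [3.7 0.4 5.5] T [ 0.19 -0.76 -0.04] op 0.317
[[0.1794, 0.0041, 0.9838], [-0.9838, -0.0001, 0.1794], [0.0009, -1.0, 0.004]] [ 31.1  42.8 -20.  106.3  23.9  34.8   6.6]
```

```bash
python3 -m pendant '[[[0.8,0,-0.05,0.05,0],[0.8,0,-0.05,0.1,0],[0.8,0,-0.05,0.15,0],[0.8,0,-0.05,0.2,0],[0.8,0,-0.05,0.25,0],[0.8,0,0,0.25,0],[0.8,0,0,0.25,0],[0.8,0,0.05,0.25,0],[0.8,0,0.05,0.25,0],[0.8,0,0.05,0.25,0]]]'; python3 - <<'E'
from h import *
state()
E
```

```text
time: 10.35
tool_pos: [0.5266, -0.1989, 0.0531]
ee_rot: [[0.179, 0.001, 0.984], [-0.984, 0.0, 0.179], [0.0, -1.0, 0.001]]
ft_force: [3.4, 0.1, 5.8]
opening: 0.315
10.35 p [ 526.6 -198.9   53.1] F [3.4 0.1 5.8] T [ 0.1  -0.7  -0.03] op 0.315
[[0.1789, 0.001, 0.9839], [-0.9839, 0.0, 0.1789], [0.0002, -1.0, 0.001]] [ 31.   43.  -19.9 106.   23.9  35.    6.6]
```

```bash
python3 -m pendant '[[[0.8,0,0,0.05,0],[0.8,0,0,0.1,0],[0.8,0,0,0.1,0],[0.8,0,0,0.15,0],[0.8,0,0,0.15,0],[0.8,0,0,0.15,0],[0.8,0,0,0.15,0],[0.8,0,0,0.15,0],[0.8,0,0,0.15,0],[0.8,0,0,0.15,0]]]'; python3 - <<'E'
from h import *
state()
c=imaging.read_camera('scene');crop(c,230,160,350,280,5,'pics/s4.png')
E
```

```text
time: 11.35
tool_pos: [0.5268, -0.1988, 0.0529]
ee_rot: [[0.178, -0.002, 0.984], [-0.984, -0.0, 0.178], [-0.0, -1.0, -0.002]]
ft_force: [1.8, 0.1, 6.2]
opening: 0.316
11.35 p [ 526.8 -198.8   52.9] F [1.8 0.1 6.2] T [ 0.07 -0.34 -0.13] op 0.316
[[0.1782, -0.0017, 0.984], [-0.984, -0.0001, 0.1782], [-0.0002, -1.0, -0.0017]] [ 30.9  43.1 -19.9 105.9  23.8  35.2   6.5]
```

View pics/s4.png

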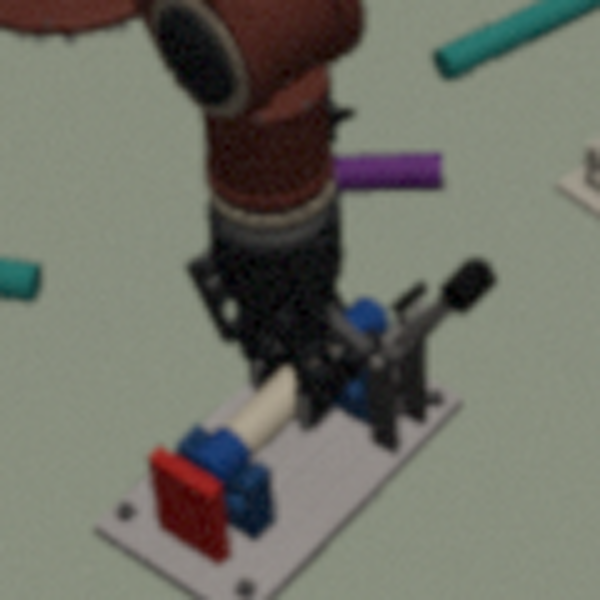

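```bash
python3 -m pendant '[[[0.8,0,-0.05,0.05,0],[0.8,0,-0.1,0.1,0],[0.8,0,-0.1,0.1,0],[0.8,0.05,-0.1,0.1,0],[0.8,0.1,-0.1,0.1,0],[0.8,0.15,-0.1,0.1,0],[0.8,0.2,-0.1,0.1,0],[0.8,0.25,-0.1,0.1,0],[0.8,0.3,-0.1,0.1,0],[0.8,0.35,-0.1,0.1,0]]]'; python3 - <<'E'
from h import *
state()
E
```

```text
time: 12.4
tool_pos: [0.5281, -0.202, 0.0535]
ee_rot: [[0.179, -0.003, 0.984], [-0.984, 0.0, 0.179], [-0.001, -1.0, -0.003]]
ft_force: [-4.1, 1.3, 0.2]
opening: 0.313
12.4 p [ 528.1 -202.    53.5] F [-4.1  1.3  0.2] T [ 0.11  0.87 -0.01] op 0.313
[[0.179, -0.0027, 0.9838], [-0.9838, 0.0002, 0.179], [-0.0006, -1.0, -0.0026]] [ 31.2  43.2 -20.  105.5  23.8  35.6   7. ]
```

```bash
python3 -m pendant '[[[0.8,0,0.02,-0.1,0],[0.8,0,0.04,-0.13,0],[0.8,0.05,0.04,-0.13,0],[0.8,0.1,0.04,-0.13,0],[0.8,0.15,0.04,-0.13,0],[0.8,0.2,0.04,-0.13,0],[0.8,0.25,0.04,-0.13,0],[0.8,0.3,0.04,-0.13,0],[0.8,0.3,0.04,-0.13,0],[0.8,0.3,0.04,-0.13,0]]]'; python3 - <<'E'
from h import *
state()
E
```

```text
time: 13.4
tool_pos: [0.5285, -0.2053, 0.0534]
ee_rot: [[0.179, 0.0, 0.984], [-0.984, -0.0, 0.179], [0.0, -1.0, 0.0]]
ft_force: [-3.0, 0.1, 0.7]
opening: 0.318
13.4 p [ 528.5 -205.3   53.4] F [-3.   0.1  0.7] T [0.07 0.61 0.02] op 0.318
[[0.179, 0.0, 0.9839], [-0.9839, -0.0001, 0.179], [0.0001, -1.0, 0.0]] [ 31.6  43.3 -20.  105.3  23.8  35.6   7.2]
```

```bash
python3 -m pendant '[[[0.8,0.05,0.02,-0.05,0],[0.8,0.1,0.02,-0.08,0],[0.8,0.15,0.02,-0.08,0],[0.8,0.2,0.02,-0.08,0],[0.8,0.24,0.02,-0.08,0],[0.8,0.27,0.02,-0.08,0],[0.8,0.3,0.02,-0.08,0],[0.8,0.3,0.02,-0.08,0],[0.8,0.3,0.02,-0.08,0],[0.8,0.3,0.02,-0.08,0]]]'; python3 - <<'E'
from h import *
state()
E
```

```text
time: 14.4
tool_pos: [0.5286, -0.2071, 0.0532]
ee_rot: [[0.18, 0.001, 0.984], [-0.984, 0.001, 0.18], [-0.001, -1.0, 0.001]]
ft_force: [-1.0, 4.9, -0.8]
opening: 0.316
14.4 p [ 528.6 -207.1   53.2] F [-1.   4.9 -0.8] T [ 0.99  0.14 -0.06] op 0.316
[[0.18, 0.0005, 0.9837], [-0.9837, 0.0014, 0.18], [-0.0012, -1.0, 0.0007]] [ 31.9  43.3 -20.2 105.2  23.8  35.6   7.5]
```

```bash
python3 -m pendant '[[[0.8,0.02,0,-0.02,0],[0.8,0.04,0,-0.03,0],[0.8,0.06,0,-0.03,0],[0.8,0.08,0,-0.03,0],[0.8,0.1,0,-0.03,0],[0.8,0.1,0,-0.03,0],[0.8,0.1,0,-0.03,0],[0.8,0.1,0,-0.03,0],[0.8,0.1,0,-0.03,0],[0.8,0.1,0,-0.03,0]]]'; python3 - <<'E'
from h import *
o=state();print(o['ft_force']@o['ee_rot'])
E
```

```text
time: 15.4
tool_pos: [0.5285, -0.2072, 0.0533]
ee_rot: [[0.18, 0.001, 0.984], [-0.984, 0.003, 0.18], [-0.002, -1.0, 0.001]]
ft_force: [-0.4, 6.7, 0.5]
opening: 0.318
15.4 p [ 528.5 -207.2   53.3] F [-0.4  6.7  0.5] T [ 1.31  0.12 -0.05] op 0.318
[[0.1804, 0.0005, 0.9836], [-0.9836, 0.0026, 0.1804], [-0.0025, -1.0, 0.001]] [ 31.9  43.4 -20.2 105.2  23.8  35.7   7.6]
[-6.64053295 -0.47827681  0.77158051]
```

```bash
python3 -m pendant '[[[0.8,0.04,0,0,0],[0.8,0.08,0,0,0],[0.8,0.12,0,0,0],[0.8,0.16,0,0,0],[0.8,0.2,0,0,0],[0.8,0.2,0,0,0],[0.8,0.2,0,0,0],[0.8,0.2,0,0,0],[0.8,0.2,0,0,0],[0.8,0.2,0,0,0]]]'; python3 - <<'E'
from h import *
o=state();print(o['ft_force']@o['ee_rot'])
E
```

```text
time: 16.4
tool_pos: [0.5285, -0.2072, 0.0532]
ee_rot: [[0.181, -0.001, 0.983], [-0.983, 0.005, 0.181], [-0.005, -1.0, 0.0]]
ft_force: [-1.9, 10.3, 1.9]
opening: 0.314
16.4 p [ 528.5 -207.2   53.2] F [-1.9 10.3  1.9] T [ 1.78  0.22 -0.1 ] op 0.314
[[0.1813, -0.0007, 0.9834], [-0.9834, 0.0051, 0.1813], [-0.0051, -1.0, 0.0003]] [ 32.1  43.4 -20.4 105.1  23.7  35.8   7.8]
[-10.50586905  -1.89621264   0.02957387]
```

```bash
python3 -m pendant '[[[0.8,0.03,-0.03,0,0],[0.8,0.06,-0.05,0,0],[0.8,0.09,-0.05,0,0],[0.8,0.12,-0.05,0,0],[0.8,0.13,-0.05,0,0],[0.8,0.13,-0.05,0,0],[0.8,0.13,-0.05,0,0],[0.8,0.13,-0.05,0,0],[0.8,0.13,-0.05,0,0],[0.8,0.13,-0.05,0,0]]]'; python3 - <<'E'
from h import *
o=state();print(o['ft_force']@o['ee_rot'])
E
```

```text
time: 17.4
tool_pos: [0.5284, -0.2072, 0.0534]
ee_rot: [[0.182, -0.002, 0.983], [-0.983, 0.007, 0.182], [-0.007, -1.0, -0.0]]
ft_force: [-1.5, 9.6, 0.0]
opening: 0.315
17.4 p [ 528.4 -207.2   53.4] F [-1.5  9.6  0. ] T [ 2.15  0.25 -0.08] op 0.315
[[0.1824, -0.0016, 0.9832], [-0.9832, 0.0068, 0.1824], [-0.007, -1.0, -0.0004]] [ 32.2  43.4 -20.5 105.   23.6  36.    8. ]
[-9.72843095  0.03195413  0.31629766]
```

```bash
python3 -m pendant '[[[0.8,0.02,0,0,0],[0.8,0.04,0,0,0],[0.8,0.04,0,0,0],[0.8,0.04,0,0,0],[0.8,0.04,0,0,0],[0.8,0.04,0,0,0],[0.8,0.04,0,0,0],[0.8,0.04,0,0,0],[0.8,0.04,0,0,0],[0.8,0.04,0,0,0]]]'; python3 - <<'E'
from h import *
for i in range(4):
    o=robot.get_obs();print(o['ft_force']@o['ee_rot'],o['wrist_torque'],o['time'])
    if i<3: imaging.read_camera('scene')
E
```

```text
time: 18.4
tool_pos: [0.5284, -0.2072, 0.0534]
ee_rot: [[0.182, -0.002, 0.983], [-0.983, 0.007, 0.182], [-0.007, -1.0, -0.0]]
ft_force: [-2.6, 12.0, -0.6]
opening: 0.316
[-12.26485205   0.72685272  -0.36305742] [ 2.24980223  0.31373348 -0.12316064] 18.4
[-11.79789762   0.19003093   0.44808321] [ 2.31519261  0.25082358 -0.13008861] 18.45
[-11.3204206    0.35172878  -0.11455451] [ 2.27277379  0.2957355  -0.07785061] 18.5
[-11.21629346   0.67934399   0.72022763] [ 2.28239226  0.3288608  -0.11861648] 18.55
```

```bash
python3 -m pendant '[[[0.8,0.03,0,0,0],[0.8,0.06,0,0,0],[0.8,0.06,0,0,0],[0.8,0.06,0,0,0],[0.8,0.06,0,0,0],[0.8,0.06,0,0,0],[0.8,0.06,0,0,0],[0.8,0.06,0,0,0],[0.8,0.06,0,0,0],[0.8,0.06,0,0,0]]]'; python3 - <<'E'
from h import *
for i in range(3):
    o=robot.get_obs();print(o['ft_force']@o['ee_rot'],o['wrist_torque'],o['time'])
    if i<2: c=imaging.read_camera('scene')
crop(c,230,160,350,280,5,'pics/s5.png')
E
```

```text
time: 19.55
tool_pos: [0.5284, -0.2072, 0.0533]
ee_rot: [[0.183, -0.002, 0.983], [-0.983, 0.008, 0.183], [-0.008, -1.0, -0.001]]
ft_force: [-2.1, 11.2, -0.2]
opening: 0.317
[-11.40109426   0.29641201   0.02280369] [ 2.44699875  0.35938934 -0.09420149] 19.55
[-11.97873131  -0.49836705   0.2376409 ] [ 2.46208936  0.43028678 -0.15921884] 19.6
[-1.30305882e+01 -1.20384957e-02  4.32888117e-01] [ 2.46075049  0.38414418 -0.06605832] 19.65
```

View pics/s5.png

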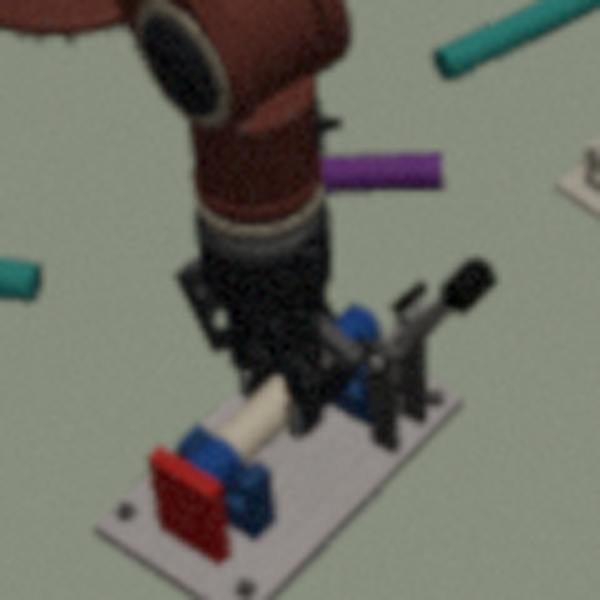

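```bash
python3 -m pendant '[[[0.8,0.03,0,0,0],[0.8,0.06,0,0,0],[0.8,0.06,0,0,0],[0.8,0.06,0,0,0],[0.8,0.06,0,0,0],[0.8,0.06,0,0,0],[0.8,0.06,0,0,0],[0.8,0.06,0,0,0],[0.8,0.06,0,0,0],[0.8,0.06,0,0,0]]]'; python3 - <<'E'
from h import *
for i in range(4):
    o=robot.get_obs();print(o['ft_force']@o['ee_rot'],o['time'])
    if i<3: c=imaging.read_camera('scene')
E
```

```text
time: 20.65
tool_pos: [0.5284, -0.2072, 0.0533]
ee_rot: [[0.183, -0.002, 0.983], [-0.983, 0.009, 0.183], [-0.009, -1.0, -0.001]]
ft_force: [-1.8, 12.2, 1.4]
opening: 0.316
[-12.29879536  -1.28173379   0.48698953] 20.65
[-13.17842605  -0.85133802   0.05652697] 20.7
[-13.10471061  -0.49657494   0.11231916] 20.75
[-13.22468683  -0.48159692  -0.0288861 ] 20.8
```

The push held steady at about 13 N at the wrist, which is about 12 N on the stop after V friction. I'll unload it and let go.

```bash
python3 -m pendant '[[[0.8,-0.2,0,0,0],[0.8,-0.4,0,0,0],[0.8,-0.5,0,0,0],[0.8,-0.5,0,0,0],[0.65,-0.5,0,0,0],[0.5,-0.5,0,0,0],[0.4,-0.5,0,0,0],[0.4,-0.5,0,0,0],[0.4,-0.5,0,0,0],[0.4,-0.5,0,0,0]]]'; python3 - <<'E'
from h import *
o=state();print(o['ft_force']@o['ee_rot'])
E
```

```text
time: 21.8
tool_pos: [0.5282, -0.2094, 0.0538]
ee_rot: [[0.179, 0.0, 0.984], [-0.984, -0.0, 0.179], [0.0, -1.0, 0.0]]
ft_force: [0.2, 0.3, -0.3]
opening: 0.6
21.8 p [ 528.2 -209.4   53.8] F [ 0.2  0.3 -0.3] T [-0.    0.01  0.05] op 0.6
[[0.1788, 0.0003, 0.9839], [-0.9839, -0.0003, 0.1788], [0.0003, -1.0, 0.0003]] [ 32.   43.3 -20.1 105.1  23.8  35.7   7.7]
[-0.24220612  0.28342921  0.2011044 ]
```

```bash
python3 -m pendant '[[[0.4,0.2,-0.2,0,0],[0.4,0.2,-1,0,0],[0.4,0.2,-2.5,0,0],[0.4,0.2,-5,0,0],[0.3,0.2,-9,0,0],[0.3,0.2,-13,0,0],[0.3,0.2,-17,0,0],[0.3,0.2,-20,0,0],[0.3,0.2,-21.5,0,0],[0.3,0.2,-22,0,0]]]'; python3 - <<'E'
from h import *
o=state()
for n in('scene','top'):
    c=imaging.read_camera(n);np.savez(f'pics/{n}6.npz',**c)
    P=cloud(c);f=c['frame'].astype(int)
    m=(f.max(-1)<70)&(P[...,2]>.15)&(P[...,2]<.2)&(np.hypot(P[...,0]-.62,P[...,1]+.135)<.035)
    p=P[m];print(n,len(p),p.mean(0).round(4),p.min(0).round(4),p.max(0).round(4)); v,u=np.nonzero(m);print(u.mean(),v.mean(),u.min(),u.max(),v.min(),v.max())
c=load('pics/scene6.npz');crop(c,230,180,350,280,6,'pics/s6.png')
c=load('pics/top6.npz');crop(c,330,120,450,240,5,'pics/t6.png')
E
```

```text
time: 22.8
tool_pos: [0.5294, -0.2112, 0.2766]
ee_rot: [[0.179, 0.005, 0.984], [-0.984, -0.002, 0.179], [0.003, -1.0, 0.004]]
ft_force: [-0.4, -0.6, -0.3]
opening: 0.697
22.8 p [ 529.4 -211.2  276.6] F [-0.4 -0.6 -0.3] T [ 0.02 -0.03  0.03] op 0.697
[[0.1791, 0.0046, 0.9838], [-0.9838, -0.0018, 0.1791], [0.0026, -1.0, 0.0042]] [ 37.3  28.  -27.8  91.8  14.2  63.4  16.3]
scene 76 [ 0.6184 -0.1407  0.1795] [ 0.5987 -0.1515  0.1506] [ 0.6296 -0.125   0.1892]
322.67105263157896 216.8815789473684 317 328 212 222
top 101 [ 0.6087 -0.1357  0.1763] [ 0.5883 -0.148   0.1514] [ 0.6248 -0.1226  0.1902]
368.46534653465346 149.009900990099 364 373 143 158
```

View pics/s6.png

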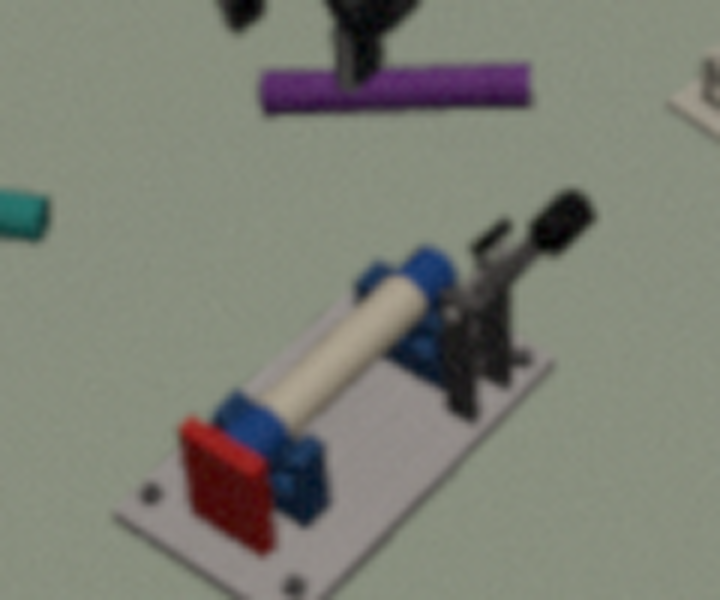

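View pics/t6.png

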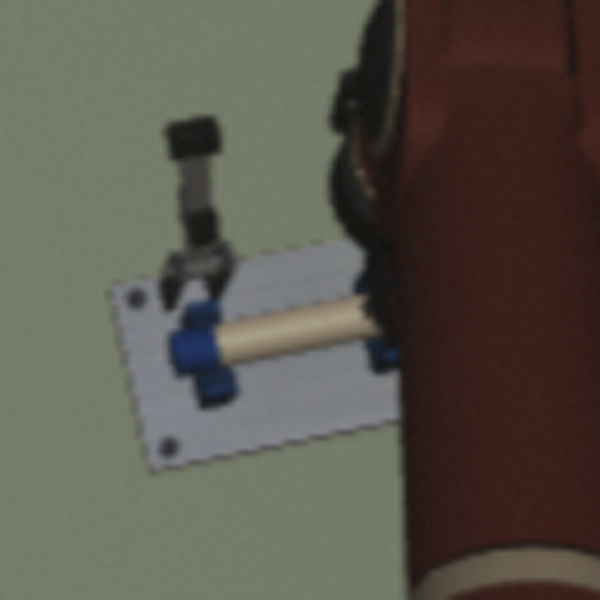

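The column lies in both Vs with its end at the red stop. The handle is at about (323.8,217) in the scene image and (368.7,147.5) in the top image. I'll triangulate it.

```bash
python3 - <<'E'
from h import *
s=load('pics/scene6.npz');t=load('pics/top6.npz')
Ps=[c['intrinsics']@c['world_to_cam'][:3] for c in(s,t)]
X=cv2.triangulatePoints(Ps[0],Ps[1],np.array([[323.4],[216.6]]),np.array([[368.3],[147.2]]));X=(X[:3]/X[3]).ravel();print(X)
for c,p in((s,(323.4,216.6)),(t,(368.3,147.2))): print(proj(c,X),p)
for th in(2.0,2.1,2.2,2.3):
    h=np.array([.5625,-.1448,.092])+[.1*np.cos(th)*-.984,.1*np.cos(th)*-.179,.1*np.sin(th)];print(th,h.round(4),proj(s,h),proj(t,h))
delta([.619,-.134,.245],-79.7)
E
```

```text
[ 0.61483877 -0.13532041  0.17416043]
[323.20592464 216.6264702 ] (323.4, 216.6)
[368.17931974 147.11066403] (368.3, 147.2)
2.0 [ 0.6034 -0.1374  0.1829] [319.90297621 212.70525677] [369.35177804 150.19449369]
2.1 [ 0.6122 -0.1358  0.1783] [322.43670909 215.17980305] [368.50901871 147.62374058]
2.2 [ 0.6204 -0.1343  0.1728] [324.83113777 217.79533853] [367.68526348 145.33018973]
2.3 [ 0.6281 -0.1329  0.1666] [327.05749947 220.52044941] [366.88971084 143.3361107 ]
22.9 p [ 528.5 -211.2  274.4] F [ 0.   0.5 -1.2] T [ 0.   -0.04 -0.03] op 0.704
[[0.179, 0.0011, 0.9838], [-0.9838, -0.0006, 0.179], [0.0007, -1.0, 0.001]] [ 37.3  28.1 -27.7  91.9  14.2  63.4  16.3]
delta cm [-5.97  2.94 10.28] zhead 10.31 turn 90.0126939734194
```

```bash
python3 -m pendant '[[[0.2,-0.5,0,1,6],[0.2,-1.2,0,2,14],[0.2,-2,0,3.5,22],[0.2,-2.7,0,4.5,30],[0.2,-3.5,0,6,38],[0.2,-4.2,0,7,46],[0.2,-5,0,8.5,54],[0.2,-5.9,0,9.9,62],[0.2,-5.9,0,9.9,70],[0.2,-5.9,0,9.9,78]]]'; python3 - <<'E'
from h import *
delta([.616,-.135,.225],-79.7)
E
```

```text
time: 23.9
tool_pos: [0.6148, -0.1343, 0.2715]
ee_rot: [[-0.927, -0.004, 0.376], [-0.376, 0.001, -0.927], [0.003, -1.0, -0.002]]
ft_force: [-0.7, -0.8, 0.1]
opening: 0.799
23.9 p [ 614.8 -134.3  271.5] F [-0.7 -0.8  0.1] T [ 0.01 -0.01  0.  ] op 0.799
[[-0.9267, -0.004, 0.3758], [-0.3758, 0.001, -0.9267], [0.0033, -1.0, -0.0024]] [ 14.5  32.1  -7.2  82.2   4.1  66.2 -61.2]
delta cm [-0.1   4.65  0.12] zhead -67.92 turn 11.775796099628565
```

```bash
python3 -m pendant '[[[0.2,-0.1,0.5,0,6],[0.2,-0.1,1.5,0,12],[0.2,-0.1,2.5,0,12],[0.2,-0.1,3.2,0,12],[0.2,-0.1,3.5,0,12],[0.2,-0.1,3.5,0,12],[0.2,-0.1,3.5,0,12],[0.2,-0.1,3.5,0,12],[0.2,-0.1,3.5,0,12],[0.2,-0.1,3.5,0,12]]]'; python3 - <<'E'
from h import *
c=imaging.read_camera('scene');crop(c,250,140,370,260,5,'pics/s7.png')
c=imaging.read_camera('top');crop(c,330,100,450,220,5,'pics/t7.png')
delta([.616,-.135,.165],-79.7)
E
```

```text
time: 24.9
tool_pos: [0.6164, -0.135, 0.2391]
ee_rot: [[-0.984, 0.001, 0.179], [-0.179, -0.0, -0.984], [-0.001, -1.0, 0.0]]
ft_force: [-0.4, 0.4, 0.1]
opening: 0.801
25.0 p [ 616.3 -135.   238.9] F [-0.1 -0.3 -0.2] T [0.02 0.   0.  ] op 0.798
[[-0.9838, 0.0004, 0.1791], [-0.1791, 0.0, -0.9838], [-0.0004, -1.0, 0.0]] [ 12.8  33.5  -4.1  85.    2.6  61.6 -71.6]
delta cm [ 0.03  7.39 -0.  ] zhead -79.68 turn 0.017437780177317563
```

View pics/s7.png

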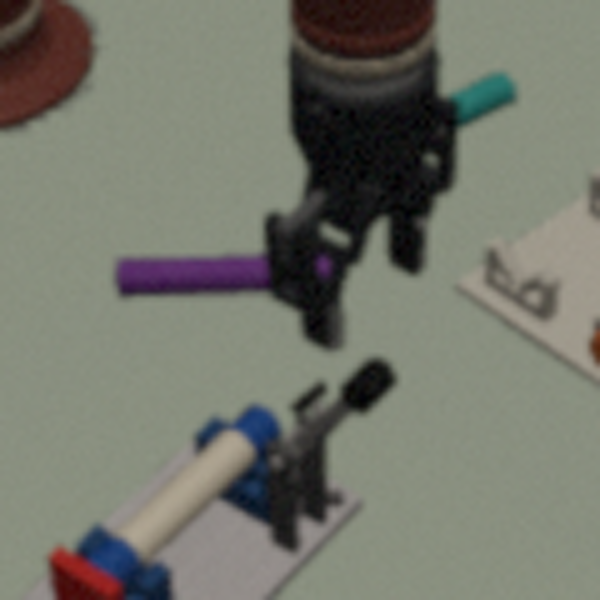

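View pics/t7.png

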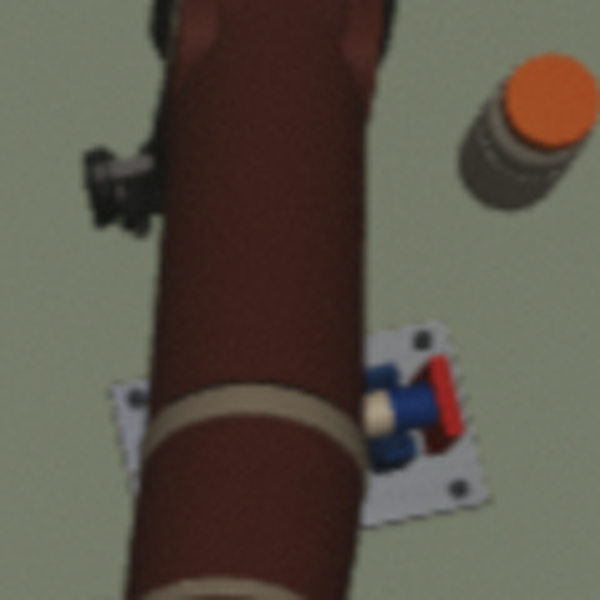

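The handle is centred under the open jaws, and the column end is against the stop. I'll descend and grip the handle by its flat ends.

```bash
python3 -m pendant '[[[0.2,0,0.8,0,0],[0.2,0,2.2,0,0],[0.2,0,4,0,0],[0.2,0,5.5,0,0],[0.2,0,6.6,0,0],[0.2,0,7.2,0,0],[0.3,0,7.4,0,0],[0.4,0,7.4,0,0],[0.5,0,7.4,0,0],[0.55,0,7.4,0,0]]]' 40; python3 -m pendant '[[[0.6,0,0,0,0],[0.65,0,0,0,0],[0.7,0,0,0,0],[0.75,0,0,0,0],[0.8,0,0,0,0],[0.8,0,0,0,0],[0.8,0,0,0,0],[0.8,0,0,0,0],[0.8,0,0,0,0],[0.8,0,0,0,0]]]' 40;python3 - <<'E'
from h import *
state()
c=imaging.read_camera('scene');crop(c,250,160,350,260,6,'pics/s8.png')
E
```

```text
time: 26.0
tool_pos: [0.6167, -0.1351, 0.1655]
ee_rot: [[-0.984, 0.002, 0.179], [-0.179, -0.0, -0.984], [-0.001, -1.0, 0.001]]
ft_force: [0.2, 0.3, 1.1]
opening: 0.453
time: 27.0
tool_pos: [0.6164, -0.1344, 0.1652]
ee_rot: [[-0.984, 0.0, 0.179], [-0.179, 0.001, -0.984], [-0.0, -1.0, -0.001]]
ft_force: [-1.7, 2.7, 5.1]
opening: 0.322
27.0 p [ 616.4 -134.4  165.2] F [-1.7  2.7  5.1] T [0.47 0.34 0.01] op 0.322
[[-0.9838, 0.0003, 0.1794], [-0.1794, 0.0008, -0.9838], [-0.0005, -1.0, -0.0007]] [ 12.7  37.7  -4.   90.    3.   52.3 -72. ]
```

View pics/s8.png

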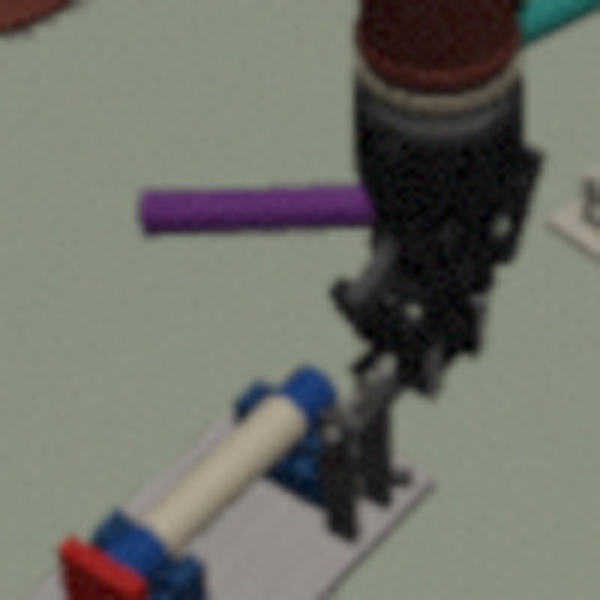

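```bash
python3 -m pendant '[[[0.8,0.6,-0.35,0,0],[0.8,1.3,-0.7,0,0],[0.8,2,-1,0,0],[0.8,2.7,-1.2,0,0],[0.8,3.4,-1.4,0,0],[0.8,4.2,-1.5,0,0],[0.8,4.9,-1.6,0,0],[0.8,5.7,-1.6,0,0],[0.8,6.4,-1.6,0,0],[0.8,7.2,-1.5,0,0]]]';python3 - <<'E'
from h import *
o=state();d=(o['tool_pos']+[0,0,.011]-[.5625,-.1448,.092]);y=d[:2]@[-.984,-.179];print(y,d[2],np.hypot(y,d[2]),np.arctan2(d[2],y))
c=imaging.read_camera('scene');crop(c,250,160,350,260,6,'pics/s9.png')
E
```

```text
time: 28.05
tool_pos: [0.5525, -0.146, 0.1815]
ee_rot: [[-0.983, 0.017, 0.181], [-0.181, 0.001, -0.983], [-0.017, -1.0, 0.002]]
ft_force: [8.0, 3.7, 0.8]
opening: 0.321
28.05 p [ 552.5 -146.   181.5] F [8.  3.7 0.8] T [ 0.9  -2.15 -0.06] op 0.321
[[-0.9833, 0.0174, 0.1811], [-0.1811, 0.0012, -0.9835], [-0.0173, -0.9998, 0.002]] [ 15.7  31.5  -4.5  99.8   2.8  47.8 -69.6]
0.01002915890301601 0.1004883665096972 0.10098760236825696 1.4713215603917
```

View pics/s9.png

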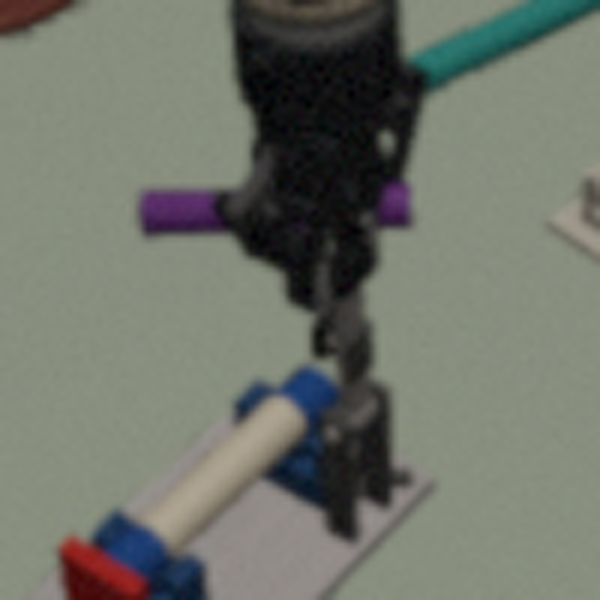

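```bash
python3 -m pendant '[[[0.8,0.85,0.2,0,0],[0.8,1.7,0.5,0,0],[0.8,2.5,0.85,0,0],[0.8,3.3,1.25,0,0],[0.8,4.1,1.75,0,0],[0.8,4.8,2.3,0,0],[0.8,5.45,2.9,0,0],[0.8,6.05,3.6,0,0],[0.8,6.6,4.3,0,0],[0.8,7.05,5.1,0,0]]]';python3 - <<'E'
from h import *
o=state();d=(o['tool_pos']+[0,0,.011]-[.5625,-.1448,.092]);y=d[:2]@[-.984,-.179];print(y,d[2],np.hypot(y,d[2]),np.arctan2(d[2],y))
c=imaging.read_camera('scene');crop(c,250,160,350,260,6,'pics/s10.png')
E
```

```text
time: 29.1
tool_pos: [0.477, -0.1597, 0.1306]
ee_rot: [[-0.984, 0.004, 0.18], [-0.18, 0.0, -0.984], [-0.004, -1.0, 0.0]]
ft_force: [-1.7, 3.7, 12.2]
opening: 0.32
29.1 p [ 477.  -159.7  130.6] F [-1.7  3.7 12.2] T [ 0.82  0.1  -0.01] op 0.32
[[-0.9836, 0.0039, 0.1801], [-0.1801, 0.0002, -0.9836], [-0.0038, -1.0, 0.0005]] [ 19.   30.8  -4.3 112.9   3.6  36.2 -67.2]
0.08678106556536434 0.04962783130151402 0.09996937021083807 0.5194818015428814
```

View pics/s10.png

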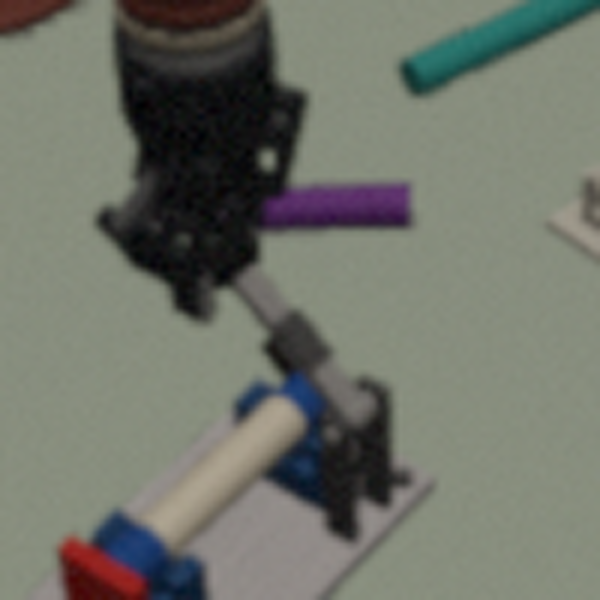

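```bash
python3 -m pendant '[[[0.8,0.2,0.35,0,0],[0.8,0.35,0.7,0,0],[0.8,0.5,1.05,0,0],[0.8,0.65,1.45,0,0],[0.8,0.75,1.8,0,0],[0.8,0.9,2.2,0,0],[0.8,1,2.6,0,0],[0.8,1.05,3,0,0],[0.8,1.1,3.3,0,0],[0.8,1.1,3.3,0,0]]]';python3 - <<'E'
from h import *
o=state();d=(o['tool_pos']+[0,0,.011]-[.5625,-.1448,.092]);y=d[:2]@[-.984,-.179];print(y,d[2],np.hypot(y,d[2]),np.arctan2(d[2],y))
E
```

```text
time: 30.15
tool_pos: [0.4642, -0.162, 0.096]
ee_rot: [[-0.984, -0.001, 0.179], [-0.179, 0.001, -0.984], [0.001, -1.0, -0.001]]
ft_force: [-2.8, 3.6, 6.7]
opening: 0.319
30.15 p [ 464.2 -162.    96. ] F [-2.8  3.6  6.7] T [ 0.58  0.24 -0.01] op 0.319
[[-0.9838, -0.0014, 0.1791], [-0.1791, 0.0007, -0.9838], [0.0013, -1.0, -0.0009]] [ 19.3  33.5  -3.9 116.1   4.2  30.7 -67.2]
0.0998244823018065 0.014969920718609447 0.10094070434242636 0.14885319216962808
```

```bash
python3 -m pendant '[[[0.8,0,0.1,0,0],[0.8,0,0.2,0,0],[0.8,0.05,0.35,0,0],[0.8,0.05,0.5,0,0],[0.8,0.05,0.6,0,0],[0.8,0.05,0.7,0,0],[0.8,0.05,0.8,0,0],[0.8,0.05,0.9,0,0],[0.8,0.05,1,0,0],[0.8,0.05,1,0,0]]]';python3 - <<'E'
from h import *
o=state();d=(o['tool_pos']+[0,0,.011]-[.5625,-.1448,.092]);y=d[:2]@[-.984,-.179];print(y,d[2],np.hypot(y,d[2]),np.arctan2(d[2],y))
E
```

```text
time: 31.15
tool_pos: [0.463, -0.1621, 0.0861]
ee_rot: [[-0.984, -0.003, 0.18], [-0.18, 0.001, -0.984], [0.003, -1.0, -0.001]]
ft_force: [-5.0, 3.1, 7.8]
opening: 0.318
31.15 p [ 463.  -162.1   86.1] F [-5.   3.1  7.8] T [0.69 0.51 0.03] op 0.318
[[-0.9837, -0.0029, 0.1797], [-0.1797, 0.0007, -0.9837], [0.0028, -1.0, -0.0012]] [ 19.3  34.4  -3.7 116.6   4.3  29.3 -67.2]
0.10102538752841472 0.005085523510857282 0.10115330679046462 0.050296609059919284
```

```bash
python3 -m pendant '[[[0.8,-0.05,0.05,0,0],[0.8,-0.1,0.1,0,0],[0.8,-0.15,0.15,0,0],[0.8,-0.15,0.2,0,0],[0.8,-0.15,0.25,0,0],[0.8,-0.15,0.3,0,0],[0.8,-0.15,0.35,0,0],[0.8,-0.15,0.4,0,0],[0.8,-0.15,0.4,0,0],[0.8,-0.15,0.4,0,0]]]';python3 - <<'E'
from h import *
o=state();d=(o['tool_pos']+[0,0,.011]-[.5625,-.1448,.092]);y=d[:2]@[-.984,-.179];print(y,d[2],np.hypot(y,d[2]),np.arctan2(d[2],y))
E
```

```text
time: 32.15
tool_pos: [0.4627, -0.1622, 0.0818]
ee_rot: [[-0.984, -0.006, 0.178], [-0.178, 0.001, -0.984], [0.006, -1.0, -0.002]]
ft_force: [-6.9, 2.2, 9.3]
opening: 0.318
32.15 p [ 462.7 -162.2   81.8] F [-6.9  2.2  9.3] T [ 0.46  0.88 -0.12] op 0.318
[[-0.984, -0.0064, 0.178], [-0.178, 0.0008, -0.984], [0.0061, -1.0, -0.0019]] [ 19.2  34.9  -3.6 116.6   4.4  29.  -67.4]
0.10127231289044088 0.0008093452030695225 0.10127554688984448 0.007991601555240865
```

```bash
python3 -m pendant '[[[0.8,0.1,0,0,0],[0.8,0.2,0.02,0,0],[0.8,0.3,0.04,0,0],[0.8,0.3,0.06,0,0],[0.8,0.3,0.08,0,0],[0.8,0.3,0.1,0,0],[0.8,0.3,0.1,0,0],[0.8,0.3,0.1,0,0],[0.8,0.3,0.1,0,0],[0.8,0.3,0.1,0,0]]]';python3 - <<'E'
from h import *
o=state();d=(o['tool_pos']+[0,0,.011]-[.5625,-.1448,.092]);y=d[:2]@[-.984,-.179];print(y,d[2],np.hypot(y,d[2]),np.arctan2(d[2],y))
E
```

```text
time: 33.15
tool_pos: [0.4628, -0.1622, 0.0813]
ee_rot: [[-0.984, -0.0, 0.179], [-0.179, 0.001, -0.984], [0.0, -1.0, -0.001]]
ft_force: [-2.3, 4.3, 8.6]
opening: 0.319
33.15 p [ 462.8 -162.2   81.3] F [-2.3  4.3  8.6] T [ 0.71  0.2  -0.16] op 0.319
[[-0.9839, -0.0002, 0.1787], [-0.1787, 0.0007, -0.9839], [0.0001, -1.0, -0.0007]] [ 19.3  34.9  -3.7 116.9   4.4  28.4 -67.3]
0.10122043544389983 0.0003375749938521605 0.10122099835671039 0.0033350354680440277
```

```bash
python3 -m pendant '[[[0.8,0.05,0.02,0,0],[0.8,0.1,0.04,0,0],[0.8,0.1,0.06,0,0],[0.8,0.1,0.08,0,0],[0.8,0.1,0.1,0,0],[0.8,0.1,0.12,0,0],[0.8,0.1,0.12,0,0],[0.8,0.1,0.12,0,0],[0.8,0.1,0.12,0,0],[0.8,0.1,0.12,0,0]]]';python3 - <<'E'
from h import *
for i in range(3):
    o=robot.get_obs();print(o['ft_force'],o['tool_pos'])
    if i<2:c=imaging.read_camera('scene')
d=(o['tool_pos']+[0,0,.011]-[.5625,-.1448,.092]);y=d[:2]@[-.984,-.179];print(y,d[2],np.arctan2(d[2],y))
E
```

```text
time: 34.15
tool_pos: [0.4627, -0.1623, 0.0804]
ee_rot: [[-0.984, 0.002, 0.179], [-0.179, 0.001, -0.984], [-0.002, -1.0, -0.0]]
ft_force: [-2.1, 4.5, 9.2]
opening: 0.316
[-2.07704173  4.53779463  9.22456282] [ 0.46271732 -0.16227053  0.08036869]
[-1.80132361  3.24938321  9.15993772] [ 0.46269996 -0.16228174  0.08037227]
[-1.74277332  4.12476427  9.73733455] [ 0.46268464 -0.16226762  0.08037069]
0.10134501927911155 -0.0006293058343196656 -0.006209459040481797
```

```bash
python3 -m pendant '[[[0.8,0,0.02,0,0],[0.8,0,0.04,0,0],[0.8,0,0.06,0,0],[0.8,0,0.08,0,0],[0.8,0,0.1,0,0],[0.8,0,0.1,0,0],[0.8,0,0.1,0,0],[0.8,0,0.1,0,0],[0.8,0,0.1,0,0],[0.8,0,0.1,0,0]]]';python3 - <<'E'
from h import *
for i in range(3):
    o=robot.get_obs();print(o['ft_force'],o['tool_pos'])
    if i<2:c=imaging.read_camera('scene')
d=(o['tool_pos']+[0,0,.011]-[.5625,-.1448,.092]);y=d[:2]@[-.984,-.179];print(y,d[2],np.arctan2(d[2],y))
crop(c,230,160,350,280,5,'pics/s11.png')
E
```

```text
time: 35.25
tool_pos: [0.4626, -0.1623, 0.0794]
ee_rot: [[-0.984, 0.002, 0.18], [-0.18, 0.001, -0.984], [-0.002, -1.0, -0.0]]
ft_force: [-1.8, 3.8, 9.9]
opening: 0.322
[-1.84005498  3.81764948  9.86549927] [ 0.46264411 -0.16225459  0.07939613]
[-1.79176799  3.36148674  9.60461006] [ 0.4626766  -0.16224187  0.07941068]
[-1.97175377  3.32463835  9.58821774] [ 0.46266777 -0.16226331  0.07940276]
0.10136084812384091 -0.001597235396758101 -0.015756608610466606
```

View pics/s11.png

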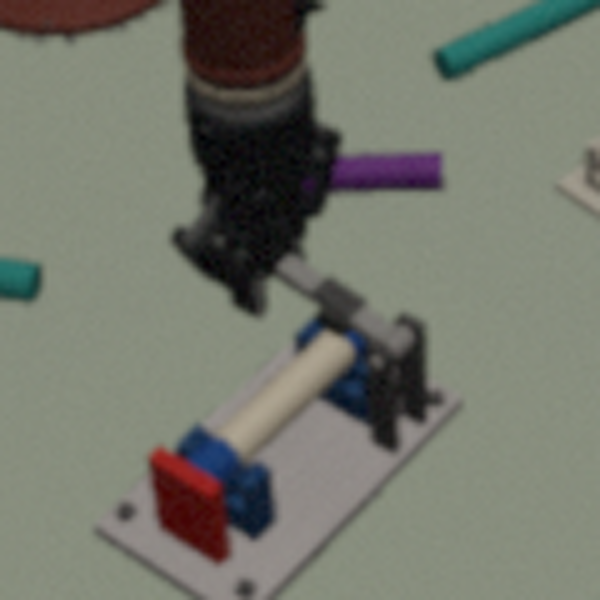

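```bash
python3 -m pendant '[[[0.8,0,0.02,0,0],[0.8,0,0.04,0,0],[0.8,0,0.06,0,0],[0.8,0,0.08,0,0],[0.8,0,0.1,0,0],[0.8,0,0.12,0,0],[0.8,0,0.12,0,0],[0.8,0,0.12,0,0],[0.8,0,0.12,0,0],[0.8,0,0.12,0,0]]]';python3 - <<'E'
from h import *
for i in range(3):
    o=robot.get_obs();print(o['ft_force'],o['tool_pos'])
    if i<2:c=imaging.read_camera('top')
E
```

```text
time: 36.35
tool_pos: [0.4626, -0.1622, 0.0782]
ee_rot: [[-0.984, 0.001, 0.18], [-0.18, 0.001, -0.984], [-0.002, -1.0, -0.0]]
ft_force: [-2.4, 4.2, 8.9]
opening: 0.318
[-2.41916372  4.20736412  8.88648696] [ 0.46261208 -0.16224795  0.07816533]
[-0.97154688  2.72357027  9.22423173] [ 0.46262747 -0.16224698  0.07814745]
[-2.2552282   3.64010984 10.05364253] [ 0.46261555 -0.1622592   0.07816154]
```

```bash
python3 - <<'E'
from h import *
import ov
c=imaging.read_camera('scene');np.savez('pics/scene12.npz',**c)
P=cloud(c)
H=np.array([.5625,-.1448]);ex=np.array([-.179,.984]);ey=np.array([-.984,-.179])
q=P[...,:2]-H;cx=q@ex;cy=q@ey
for lo in np.arange(0,.1,.01):
    m=(abs(cx)<.006)&(cy>lo)&(cy<lo+.01)&(P[...,2]>.06)&(P[...,2]<.2)
    print(round(lo,2),m.sum(),np.round(P[m][:,2],3) if m.sum()<12 else np.round(np.percentile(P[m][:,2],[10,50,90]),3))
x,y,W,Hh=270,190,60,50;s=12
im=cv2.resize(c['frame'][y:y+Hh,x:x+W,::-1],None,fx=s,fy=s,interpolation=cv2.INTER_CUBIC);im=np.clip(im*1.5,0,255).astype(np.uint8)
f=lambda p:np.r_[H+ex*p[0]+ey*p[1],p[2]]
for th,col in((0.,(0,255,255)),(.09,(0,255,0))):
    n=np.array([0,-np.sin(th),np.cos(th)])*.005;a=np.array([0,np.cos(th),np.sin(th)]);b=np.array([0,0,.092])
    L=[(b+n+[sx,0,0],b+n+a*.1+[sx,0,0]) for sx in(-.008,.008)]
    ov.draw(im,c,L,f,x,y,s,col)
cv2.imwrite('pics/s12.png',im)
E
```

```text
0.0 11 [0.099 0.102 0.103 0.101 0.099 0.095 0.098 0.1   0.097 0.1   0.102]
0.01 11 [0.102 0.104 0.102 0.102 0.101 0.099 0.099 0.1   0.098 0.101 0.099]
0.02 15 [0.062 0.1   0.103]
0.03 31 [0.065 0.081 0.105]
0.04 18 [0.078 0.105 0.11 ]
0.05 13 [0.08  0.107 0.11 ]
0.06 14 [0.063 0.105 0.11 ]
0.07 11 [0.113 0.11  0.106 0.112 0.11  0.112 0.111 0.109 0.109 0.062 0.061]
0.08 11 [0.117 0.113 0.11  0.11  0.113 0.113 0.115 0.112 0.108 0.114 0.109]
0.09 21 [0.115 0.119 0.165]
```

View pics/s12.png

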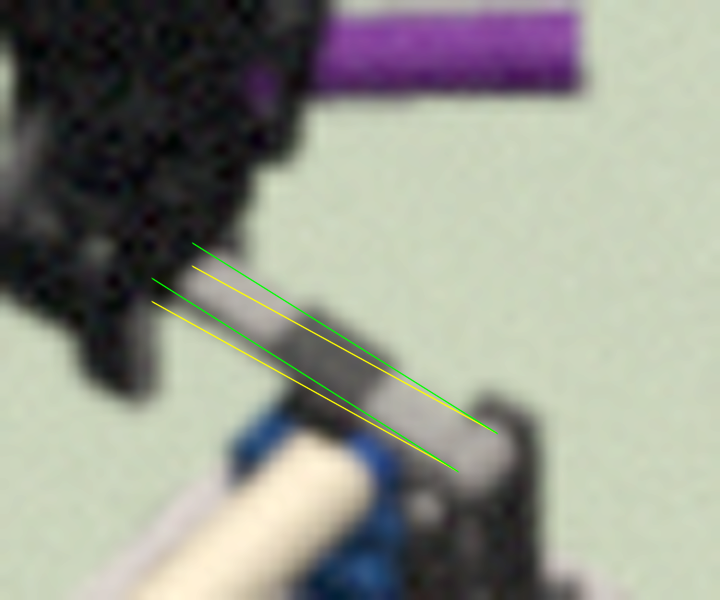

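The strap in the picture is still at about 0.1 rad, so the fingers have been slipping down the handle ends. The flat force reading of about 9.5 N agrees with that. I'll let go, rise, and press on top of the handle with the fingertips shut.

```bash
python3 -m pendant '[[[0.6,0,0,0,0],[0.5,0,0,0,0],[0.4,0,0,0,0],[0.4,0,0,0,0],[0.4,0,-0.5,0,0],[0.4,0,-2,0,0],[0.4,0,-4,0,0],[0.5,0,-6,0,0],[0.8,0,-7.5,0,0],[1,0,-8,0,0]]]';python3 -m pendant '[[[1,0,0,0,0],[1,0,0,0,0],[1,0,0,0,0],[1,0,0,0,0],[1,0,0,0,0],[1,0,0,0,0],[1,0,0,0,0],[1,0,0,0,0],[1,0,0,0,0],[1,0,0,0,0]]]' 30;python3 - <<'E'
from h import *
o=state()
import ov
c=imaging.read_camera('scene');np.savez('pics/scene13.npz',**c)
P=cloud(c)
H=np.array([.5625,-.1448]);ex=np.array([-.179,.984]);ey=np.array([-.984,-.179])
q=P[...,:2]-H;cx=q@ex;cy=q@ey
for lo in np.arange(0,.12,.01):
    m=(abs(cx)<.008)&(cy>lo)&(cy<lo+.01)&(P[...,2]>.085)&(P[...,2]<.15)
    print(round(lo,2),m.sum(),np.round(np.percentile(P[m][:,2],[10,50,90]),3) if m.sum() else '')
x,y,W,Hh=265,185,60,50;s=12
im=cv2.resize(c['frame'][y:y+Hh,x:x+W,::-1],None,fx=s,fy=s,interpolation=cv2.INTER_CUBIC);im=np.clip(im*1.5,0,255).astype(np.uint8)
f=lambda p:np.r_[H+ex*p[0]+ey*p[1],p[2]]
for th,col in((0.,(0,255,255)),(.09,(0,255,0))):
    n=np.array([0,-np.sin(th),np.cos(th)])*.005;a=np.array([0,np.cos(th),np.sin(th)]);b=np.array([0,0,.092])
    L=[(b+n+[sx,0,0],b+n+a*.1+[sx,0,0]) for sx in(-.008,.008)]
    ov.draw(im,c,L,f,x,y,s,col)
cv2.imwrite('pics/s13.png',im)
E
```

```text
time: 37.5
tool_pos: [0.4631, -0.1634, 0.159]
ee_rot: [[-0.984, 0.003, 0.179], [-0.179, -0.001, -0.984], [-0.003, -1.0, 0.002]]
ft_force: [0.1, -0.2, -0.5]
opening: 0.17
time: 38.5
tool_pos: [0.4623, -0.163, 0.1574]
ee_rot: [[-0.984, 0.0, 0.179], [-0.179, 0.0, -0.984], [-0.0, -1.0, -0.0]]
ft_force: [1.1, -0.2, -0.1]
opening: -0.003
38.5 p [ 462.3 -163.   157.4] F [ 1.1 -0.2 -0.1] T [-0.01 -0.07 -0.  ] op -0.003
[[-0.9838, 0.0001, 0.1791], [-0.1791, 0.0001, -0.9838], [-0.0001, -1.0, -0.0]] [ 20.1  27.6  -4.6 113.1   3.4  39.4 -66.3]
0.0 10 [0.098 0.099 0.101]
0.01 15 [0.097 0.099 0.101]
0.02 19 [0.099 0.101 0.106]
0.03 17 [0.091 0.104 0.106]
0.04 23 [0.087 0.106 0.109]
0.05 21 [0.087 0.108 0.111]
0.06 13 [0.105 0.108 0.109]
0.07 16 [0.105 0.109 0.111]
0.08 17 [0.107 0.111 0.114]
0.09 17 [0.113 0.116 0.121]
0.1 7 [0.117 0.12  0.132]
0.11 0
```

View pics/s13.png

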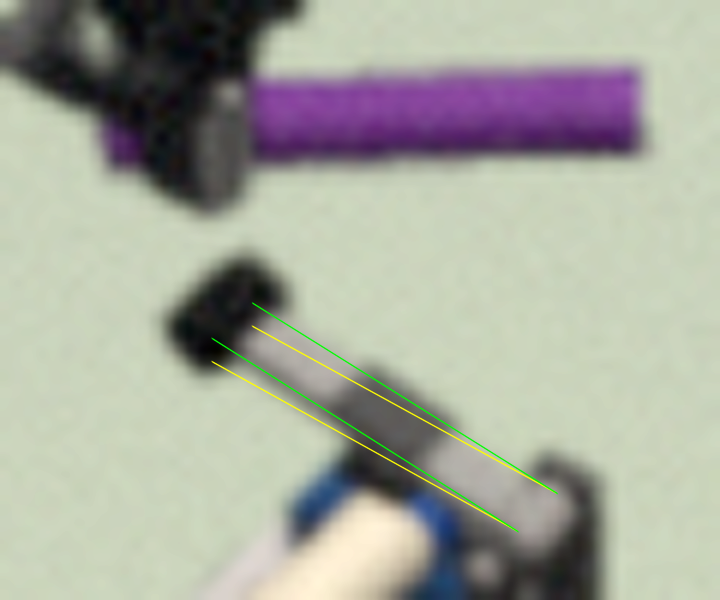

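The shut fingertips sit right over the handle, with the handle at about (225,315) in the crop. I'll come down gently.

```bash
python3 -m pendant '[[[1,-0.1,0.5,0,0],[1,-0.2,1.2,0,0],[1,-0.2,2,0,0],[1,-0.2,2.5,0,0],[1,-0.2,2.8,0,0],[1,-0.2,3,0,0],[1,-0.2,3.1,0,0],[1,-0.2,3.2,0,0],[1,-0.2,3.3,0,0],[1,-0.2,3.4,0,0]]]';python3 -m pendant '[[[1,0,0.05,0,0],[1,0,0.1,0,0],[1,0,0.15,0,0],[1,0,0.2,0,0],[1,0,0.25,0,0],[1,0,0.3,0,0],[1,0,0.3,0,0],[1,0,0.3,0,0],[1,0,0.3,0,0],[1,0,0.3,0,0]]]';python3 - <<'E'
from h import *
state()
E
```

```text
time: 39.55
tool_pos: [0.4631, -0.1627, 0.1239]
ee_rot: [[-0.984, -0.002, 0.179], [-0.179, 0.0, -0.984], [0.002, -1.0, -0.0]]
ft_force: [-3.9, 1.0, 6.7]
opening: -0.002
time: 40.55
tool_pos: [0.4625, -0.1628, 0.1208]
ee_rot: [[-0.984, -0.003, 0.178], [-0.178, 0.0, -0.984], [0.003, -1.0, -0.001]]
ft_force: [-3.9, -0.2, 6.5]
opening: -0.002
40.55 p [ 462.5 -162.8  120.8] F [-3.9 -0.2  6.5] T [ 0.05  0.81 -0.05] op -0.002
[[-0.9839, -0.0035, 0.1785], [-0.1785, 0.0001, -0.9839], [0.0034, -1.0, -0.0007]] [ 19.7  31.   -4.2 115.    3.9  34.3 -66.9]
```

```bash
python3 -m pendant '[[[1,0,0.05,0,0],[1,0,0.1,0,0],[1,0.05,0.15,0,0],[1,0.05,0.2,0,0],[1,0.05,0.25,0,0],[1,0.05,0.3,0,0],[1,0.05,0.35,0,0],[1,0.05,0.4,0,0],[1,0.05,0.45,0,0],[1,0.05,0.5,0,0]]]';python3 - <<'E'
from h import *
state()
E
```

```text
time: 41.55
tool_pos: [0.4616, -0.163, 0.116]
ee_rot: [[-0.984, -0.004, 0.178], [-0.178, -0.0, -0.984], [0.004, -1.0, -0.001]]
ft_force: [-4.4, 0.2, 9.1]
opening: -0.002
41.55 p [ 461.6 -163.   116. ] F [-4.4  0.2  9.1] T [0.04 1.08 0.01] op -0.002
[[-0.984, -0.0041, 0.1783], [-0.1783, -0.0, -0.984], [0.004, -1.0, -0.0007]] [ 19.7  31.4  -4.1 115.3   4.   33.6 -66.9]
```

Now the force rises as the pad compresses. I'll continue in smaller steps.

```bash
python3 -m pendant '[[[1,0,0.05,0,0],[1,0,0.1,0,0],[1,0,0.15,0,0],[1,0,0.2,0,0],[1,0,0.25,0,0],[1,0,0.3,0,0],[1,0,0.33,0,0],[1,0,0.33,0,0],[1,0,0.33,0,0],[1,0,0.33,0,0]]]';python3 - <<'E'
from h import *
state()
E
```

```text
time: 42.55
tool_pos: [0.4612, -0.1631, 0.1128]
ee_rot: [[-0.984, -0.005, 0.178], [-0.178, 0.0, -0.984], [0.005, -1.0, -0.001]]
ft_force: [-6.3, 0.7, 9.7]
opening: -0.002
42.55 p [ 461.2 -163.1  112.8] F [-6.3  0.7  9.7] T [0.01 1.21 0.  ] op -0.002
[[-0.984, -0.005, 0.1781], [-0.1781, 0.0, -0.984], [0.0049, -1.0, -0.0009]] [ 19.6  31.7  -4.  115.5   4.   33.2 -66.9]
```

```bash
python3 -m pendant '[[[1,0.05,0.03,0,0],[1,0.1,0.06,0,0],[1,0.1,0.09,0,0],[1,0.1,0.12,0,0],[1,0.1,0.15,0,0],[1,0.1,0.15,0,0],[1,0.1,0.15,0,0],[1,0.1,0.15,0,0],[1,0.1,0.15,0,0],[1,0.1,0.15,0,0]]]';python3 - <<'E'
from h import *
state()
E
```

```text
time: 43.55
tool_pos: [0.461, -0.1631, 0.1115]
ee_rot: [[-0.984, -0.003, 0.178], [-0.178, -0.0, -0.984], [0.003, -1.0, -0.001]]
ft_force: [-4.2, -0.3, 10.5]
opening: -0.004
43.55 p [ 461.  -163.1  111.5] F [-4.2 -0.3 10.5] T [0.13 1.06 0.03] op -0.004
[[-0.9839, -0.0032, 0.1784], [-0.1784, -0.0001, -0.984], [0.0032, -1.0, -0.0005]] [ 19.7  31.8  -4.1 115.7   4.   32.8 -66.9]
```

```bash
python3 -m pendant '[[[1,0,0.02,0,0],[1,0,0.04,0,0],[1,0,0.06,0,0],[1,0,0.08,0,0],[1,0,0.1,0,0],[1,0,0.1,0,0],[1,0,0.1,0,0],[1,0,0.1,0,0],[1,0,0.1,0,0],[1,0,0.1,0,0]]]';python3 - <<'E'
from h import *
for i in range(3):
    o=robot.get_obs();print(o['ft_force'],o['tool_pos'])
    if i<2:c=imaging.read_camera('top')
E
```

```text
time: 44.55
tool_pos: [0.4609, -0.1631, 0.1106]
ee_rot: [[-0.984, -0.003, 0.178], [-0.178, -0.0, -0.984], [0.003, -1.0, -0.001]]
ft_force: [-4.7, -0.0, 11.7]
opening: 0.001
[-4.68518955 -0.04524035 11.74431947] [ 0.46089356 -0.16313806  0.11055261]
[-5.46635165  1.52975647 10.61487434] [ 0.46088696 -0.16312561  0.11057348]
[-5.4355456   0.25085477 11.54571066] [ 0.4608728  -0.16310428  0.11056471]
```

```bash
python3 -m pendant '[[[1,0,0.02,0,0],[1,0,0.04,0,0],[1,0,0.06,0,0],[1,0,0.08,0,0],[1,0,0.1,0,0],[1,0,0.1,0,0],[1,0,0.1,0,0],[1,0,0.1,0,0],[1,0,0.1,0,0],[1,0,0.1,0,0]]]';python3 - <<'E'
from h import *
for i in range(3):
    o=robot.get_obs();print(o['ft_force'],o['tool_pos'])
    if i<2:c=imaging.read_camera('top')
E
```

```text
time: 45.65
tool_pos: [0.4608, -0.1631, 0.1096]
ee_rot: [[-0.984, -0.004, 0.178], [-0.178, -0.0, -0.984], [0.004, -1.0, -0.001]]
ft_force: [-4.8, 0.1, 11.8]
opening: -0.004
[-4.8464104   0.08878102 11.82058619] [ 0.46081479 -0.16314258  0.10959828]
[-5.81117193 -0.31001369 11.67457657] [ 0.46080979 -0.1631279   0.10959066]
[-4.79460029  0.41353582 11.14213237] [ 0.46078772 -0.16312511  0.10958447]
```

Not hard yet: it still yields 1 mm per mm. I'll keep on in small steps.

```bash
python3 -m pendant '[[[1,0,0.02,0,0],[1,0,0.04,0,0],[1,0,0.06,0,0],[1,0,0.08,0,0],[1,0,0.1,0,0],[1,0,0.1,0,0],[1,0,0.1,0,0],[1,0,0.1,0,0],[1,0,0.1,0,0],[1,0,0.1,0,0]]]';python3 - <<'E'
from h import *
for i in range(3):
    o=robot.get_obs();print(o['ft_force'],o['tool_pos'])
    if i<2:c=imaging.read_camera('scene')
crop(c,265,185,325,235,12,'pics/s14.png')
E
```

```text
time: 46.75
tool_pos: [0.4607, -0.1632, 0.1089]
ee_rot: [[-0.984, -0.004, 0.178], [-0.178, -0.0, -0.984], [0.004, -1.0, -0.0]]
ft_force: [-5.1, 0.2, 13.6]
opening: 0.002
[-5.08204277  0.1884639  13.60209571] [ 0.46074311 -0.16316085  0.10887262]
[-5.45286807 -0.10918612 14.36391927] [ 0.46073327 -0.16316828  0.1088595 ]
[-5.9340411   1.00609275 13.65449575] [ 0.46072481 -0.16314832  0.10886806]
```

View pics/s14.png

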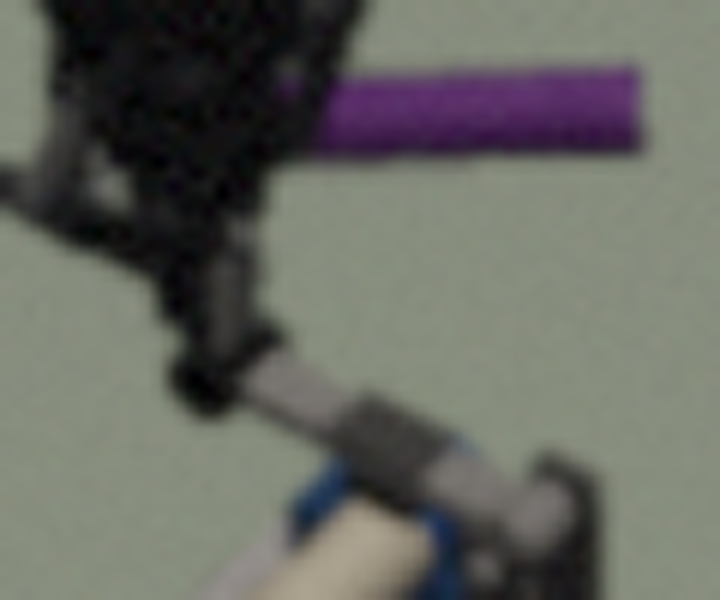

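The force stepped to about 14 N and the travel fell off (0.7 mm for 1 mm), so the pad is hard in and the strap looks level. I'll release upward.

```bash
python3 -m pendant '[[[1,0,-0.1,0,0],[1,0,-0.2,0,0],[1,0,-0.4,0,0],[1,0,-1,0,0],[1,0,-2.5,0,0],[1,0,-5,0,0],[1,0,-8,0,0],[1,0,-11,0,0],[1,0,-13,0,0],[1,0,-13,0,0]]]';python3 -m pendant '[[[1,1,0,0,0],[1,3,-1,0,0],[1,5,-2,0,0],[1,5,-3,0,0],[1,5,-4,0,0],[1,5,-4,0,0],[1,5,-4,0,0],[1,5,-4,0,0],[1,5,-4,0,0],[1,5,-4,0,0]]]';python3 - <<'E'
from h import *
import ov
state()
c=imaging.read_camera('scene');np.savez('pics/scene15.npz',**c)
ov.CB=-.0045
a=[]
x,y,W,Hh=240,190,90,80;s=7
H=np.array([.5625,-.1448]);ex=np.array([-.179,.984]);ey=np.array([-.984,-.179])
im=cv2.resize(c['frame'][y:y+Hh,x:x+W,::-1],None,fx=s,fy=s,interpolation=cv2.INTER_CUBIC);im=np.clip(im*1.4,0,255).astype(np.uint8)
f=lambda p:np.r_[H+ex*p[0]+ey*p[1],p[2]]
for th,col in((0.,(0,255,255)),(.09,(0,255,0))):
    n=np.array([0,-np.sin(th),np.cos(th)])*.005;aa=np.array([0,np.cos(th),np.sin(th)]);b=np.array([0,0,.092])
    ov.draw(im,c,[(b+n+[sx,0,0],b+n+aa*.1+[sx,0,0]) for sx in(-.008,.008)],f,x,y,s,col)
cv2.imwrite('pics/s15.png',im)
P=cloud(c);q=P[...,:2]-H;cx=q@ex;cy=q@ey
for lo in np.arange(0,.12,.01):
    m=(abs(cx)<.008)&(cy>lo)&(cy<lo+.01)&(P[...,2]>.085)&(P[...,2]<.15)
    print(round(lo,2),m.sum(),np.round(np.median(P[m][:,2]),4) if m.sum() else '')
c=imaging.read_camera('top');crop(c,220,80,460,240,3.3,'pics/t15.png')
E
```

```text
time: 47.85
tool_pos: [0.4648, -0.1634, 0.2406]
ee_rot: [[-0.984, 0.007, 0.179], [-0.179, -0.002, -0.984], [-0.007, -1.0, 0.003]]
ft_force: [1.0, -0.2, -0.1]
opening: 0.002
time: 48.85
tool_pos: [0.4136, -0.1717, 0.2771]
ee_rot: [[-0.984, -0.001, 0.179], [-0.179, 0.0, -0.984], [0.001, -1.0, -0.001]]
ft_force: [-0.8, 0.1, 0.4]
opening: -0.001
48.85 p [ 413.6 -171.7  277.1] F [-0.8  0.1  0.4] T [ 0.01 -0.02  0.01] op -0.001
[[-0.9838, -0.0008, 0.1794], [-0.1794, 0.0004, -0.9838], [0.0007, -1.0, -0.0005]] [ 23.7  15.   -5.  109.7   1.6  55.4 -61.7]
0.0 11 0.0992
0.01 12 0.0978
0.02 11 0.0986
0.03 15 0.0973
0.04 13 0.098
0.05 16 0.098
0.06 15 0.0956
0.07 13 0.096
0.08 13 0.0945
0.09 17 0.0986
0.1 10 0.0997
0.11 0
```

View pics/s15.png

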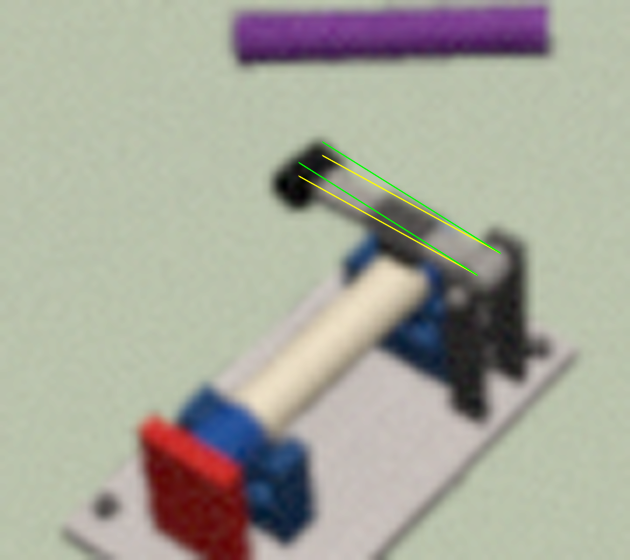

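View pics/t15.png

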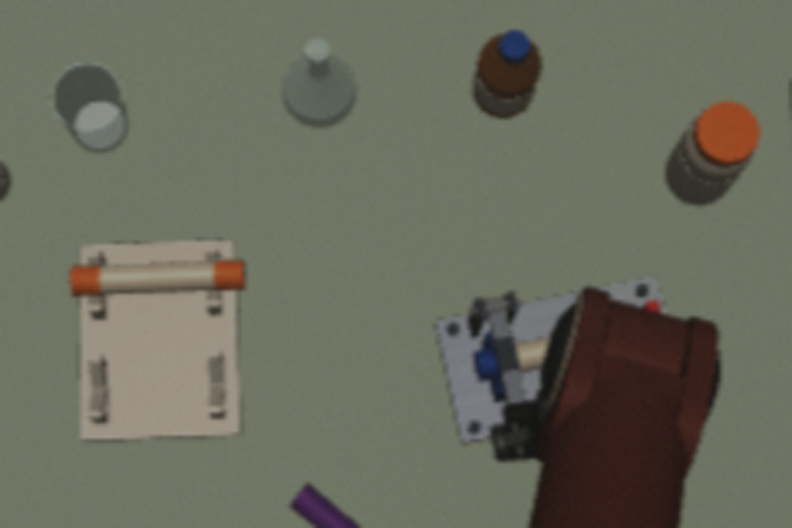

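```bash
python3 - <<'E'
from h import *
print(order.finish_job())
E
```

```text
the job is handed in; nothing more can be done
None
```

The column with the blue caps is clamped in the blue cradle against the red stop, and I've handed the job in. Robot time was about 49 s of the 72 s allowed.

- **Push:** I slid the column along both Vs to the stop and held the push. The wrist read 12 to 13 N at the end, about 12 N on the stop after friction in the Vs. I then let go of it.
- **Strap:** I swung it over by gripping the handle by its flat ends. For the last 0.1 rad the fingers slipped down the handle: the wrist force stayed flat and the picture showed the strap still raised. I let go and pressed on top of the handle with shut fingertips. The force rose along the spring to about 11.5 N, then stepped to about 14 N as the travel fell off, so the pad was fully in.
- **Last checks:** After I backed off, the strap stayed down. Depth readings along it were about level, 98 mm near the hinge and 95 to 96 mm towards the handle, within camera error. The column was still in the Vs with its end at the stop. The orange column and the glassware and jars I could see in the last top picture were where they started, and nothing was touching the robot.
- **Disagreement:** Contact in the Vs put the cradle about 3 mm farther out than the cameras had. I corrected for that by feel while lowering the column.

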